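# Prop the instrument case open on its folding stay

## Task

Open the grey instrument case and leave its lid standing up on its locked stay. First take the filter carton and the pH meter off the lid and set them down, right way up, on the bare table clear of the case; then raise the lid by its bar handle without letting it fall back shut, and push the knob of the folding stay past the straight until the stay is locked over-centre against its stop. Leave the other things on the table where they are.

Things in the scene. Friction and masses are not known exactly. Their poses are not given: they have to be found in the camera images.
- case: Grey plastic instrument case, fixed to the table, 200 mm deep (its x) by 240 mm wide (its y); body 75 mm high, closed lid top 97 mm above the table. Origin: centre of its underside, on the table. Its x axis points from the front edge (bar handle, robot side) to the back (hinge), y to its left, z up.
- lid_hinge (a point): Middle of the lid's hinge line, at the case's back upper edge: in the case frame x +100, z +75 mm. The hinge line runs along the case's y axis.
- case_lid (a joint): Lid angle in rad: 0 closed, growing as the front edge rises towards the back. Fully up at 1.38 (stay straight), 1.37 when the stay is locked. The lid weighs about 0.4 kg; while the stay is not locked, its stiff hinge holds it only above about 1.0 rad, lower down it falls shut.
- lid_handle (a point): Middle of the lid's round steel bar handle, 12 mm thick, 110 mm long along the case's y, moving with the lid. Two side arms carry it 40 mm ahead of the lid's front edge (34 mm free between). Lid closed, it lies in the case frame at x -140, y 0, z +86 mm (hinge 240 mm behind and 11 mm lower). The round bar can turn in gripped fingers, so the hand need not turn with the lid.
- stay_elbow (a joint): Elbow angle in rad of the folding stay on the outside of the case's right (-y) side: two steel bars of 88 mm, one pivoted on the case (point stay_pivot), the other on the lid. 0 folded with the lid closed, about 2.04 at lid 1.28, 2.61 with the bars straight, 2.81 at the stop (over-centre; counts as locked above 2.72).
- stay_knob (a point): Point on the grip pin of the stay's elbow, 50 mm out from the case's right side: a round steel pin 12 mm thick along the case's y, ending in a black knob 20 mm thick, 20 mm long (case y -167 to -187). Case frame (x, z) in mm: lid closed (-95, 63), lid 1.28 (13, 125), bars straight (40, 113), locked (47, 108).
- stay_pivot (a point): Pivot of the stay's lower bar on the case's right side, case frame x -10, y -120, z +40 mm; the knob swings round it at 88 mm. With the lid up, pushing the knob backwards (case +x) and somewhat down carries it past the straight into the lock; a few newtons are enough.
- carton_mid (a point): Centre of the yellow filter carton, 46 (its x) x 150 (its y) x 52 mm high, lying on the lid at first, 0.16 kg. z axis up when it is right way up.
- meter_mid (a point): Centre of the small off-white pH meter, 35 (its x) x 60 (its y) x 34 mm high, lying on the lid at first, 0.09 kg. z axis up when it is right way up.
- flask_mid (a point): Centre of the steel vacuum flask standing to the left of the case, 69 mm thick, 223 mm high. Bystander, leave it.
- bottle_mid (a point): Centre of the white wide-mouth bottle standing right of the case near the stay, 85 mm thick, 157 mm high. Bystander, leave it.
- camera_mid (a point): Black pocket camera, 76 (its x) x 119 (its y) x 60 mm with strap, left in front of the case; point at half height. Bystander, leave it.
- tape_mid (a point): Centre of the roll of tan tape lying right of the case, 69 mm across, 19 mm high. Bystander, leave it. Apart from the listed things the table is bare from x 0.35 to 0.68 m and y -0.42 to +0.46 m; other equipment stands further back.
- carton: The filter carton itself; origin at the centre of its underside.
- meter: The pH meter itself; origin at the centre of its underside.
Mind the look-alikes: they are no part of the job. Leave any brown look-alike of the meter alone.

How it is judged:
On the way, in this order (a step that is already met when the one before it is completed fails the run):
1. carton and pH meter stand right way up on the table, clear of the case and let go, lid still shut (height (world z) of each of carton_mid, meter_mid below 0.045 m and angle between each of carton_mid, meter_mid's own z axis and vertical below 0.15 rad and horizontal distance between each of carton_mid, meter_mid and case above 0.105 m and value of joint case_lid below 0.15 rad and contact force between the fingers and carton below 0.05 N and contact force between the fingers and meter below 0.05 N), for 0.2 s.
2. the lid is raised, the stay not yet locked (value of joint case_lid above 1.1 rad and value of joint stay_elbow below 2.6 rad), for 0.1 s.
3. the stay is pushed over-centre to its stop and the lid stands on it (value of joint stay_elbow above 2.72 rad and value of joint case_lid above 1.28 rad), for 0.2 s.
At the end, for the whole second after the job is handed in: The stay elbow is past 2.72 rad (locked over-centre), the lid stands above 1.28 rad with nothing holding it, and carton and pH meter rest right way up (within 0.15 rad) on the table, their centres more than 105 mm from the case's centre and less than 45 mm above the table (all of step 3 and height (world z) of each of carton_mid, meter_mid below 0.045 m and angle between each of carton_mid, meter_mid's own z axis and vertical below 0.15 rad and horizontal distance between each of carton_mid, meter_mid and case above 0.105 m and contact force between the arm and case below 0.05 N and velocity of joint case_lid below 0.05 rad/s and linear speed of each of carton, meter below 0.03 m/s); the robot touches nothing.
It fails at once if flask, bottle, camera or tape roll is shifted by more than 30 mm (distance of any of flask_mid, bottle_mid, camera_mid, tape_mid from where it was at the start of the episode above 0.03 m).
It fails at once if the carton is dropped or thrown (faster than 0.8 m/s out of the fingers) (linear speed of carton above 0.8 m/s and contact force between the fingers and carton below 0.01 N).
It fails at once if the pH meter is dropped or thrown (faster than 0.8 m/s out of the fingers) (linear speed of meter above 0.8 m/s and contact force between the fingers and meter below 0.01 N).
It fails at once if the lid falls back shut (faster than 3 rad/s) (velocity of joint case_lid below -3 rad/s).
It also fails if it takes over 72 s, if anything falls off the work surface, if the arm or the gripper's body presses on something with over 40 N, if the wrist force passes 120 N, or if a joint passes its speed limit or range.

## Robot

A 7-joint arm with a two-finger parallel gripper is mounted at the origin on a cart in front of the work surface, level with it; the furniture and walls round the work are solid. World frame = base frame: x ahead of the robot, y to its left, z up, the work surface at z = 0. Lengths are in m, angles in rad, forces in N, time in s.
With the tool pointing down it reaches from about 0.425 to 0.925 m from the base axis. Payload 6.8 kg.
Tool frame: the origin (TCP) lies on the front face of the gripper's body, between the roots of the fingers; the fingertips stand 73 mm ahead of it and the grasp point (between the pads) lies 54 mm ahead of it (tcp_to_tips is the distance from the TCP to the fingertips, in m); z points along the fingers, x is the direction in which the jaws open and shut, and the axes are right-handed (so a half turn about z gives the same grasp; the last joint's range is limited). The gripper opens to 85 mm and grips with 20 to 120 N. Pads are 22 mm wide; open, the fingers measure 114 mm over their backs; the gripper's body (76 mm by 85 mm) begins 54 mm behind the grasp point. The pads swing forward as they close: fully open they stand 13 mm farther back than shut.
Start: joints at [-1.232, 0.477, 0.022, 1.555, -0.011, 1.109, -0.083], TCP at [0.292, 0.609, 0.304] pointing down, gripper open.
Joint ranges: [-2.96, 2.96], [-0.34, 2.1], [-1.41, 1.46], [0.24, 2.44], [-1.37, 4.51], [0.17, 1.92], [-2.96, 2.96]. Speed limits (rad/s): [2.39, 2.39, 3.14, 3.14, 3.14, 3.14, 3.14].

## Interface

Orientations are given as a unit quaternion [w, x, y, z].
In Python, from station import get_obs, read_camera, hand_in, look_for, silhouettes, tcp_to_tips gives the robot as it stands. The module is installed in compiled form; this text tells all that it offers.
- The arm moves only by the tool apply_moves, never from a script. Its argument "moves" is a list of rows, each a list of 3 entries, a list of its own where there are three numbers: the shift along the tool's x, y, z in units of 25 mm (1.0 is 25 mm), then the turn, a rotation vector about the tool's x, y, z in units of 10 degrees (1.0 is 10 degrees), then the gripper's target within -1 to 1 (fully open at 1, half-way at 0, shut at -1). In form: [[[dx, dy, dz], [rx, ry, rz], jaw], ...]. A call has 1 to 20 rows; each row is the pose to reach, as a shift and turn from the pose commanded when the call began, along the tool's axes at that moment; what a row does not reach only later rows make up. A row lasts 1/8 s, in which the tool goes at most 62.5 mm and 10.7 degrees, less where a joint would pass 70% of its speed; a pose out of reach is approached as far as the arm can. A call with a gripper value outside its range is refused whole. The fingers move at their own pace and stop on an object; "force" is the grip in N (left out, the last holds). Time passes only in rows, so rows that repeat a pose let the fingers close. It gives the time, the measured TCP pose, the force and the opening at its end, in the units of the state.
- get_obs(): the state, without advancing time (a new reading comes with each control period).
- read_camera(name): name is "side" or "top"; returns a dict with "color" (420x560x3 uint8, red, green, blue), "mtx" (3x3 intrinsics, pixels), "eye" and "rotation" of the camera in the world. Camera axes: x right, y up, looking along -z (the intrinsics and any distortion apply to the point x, -y, -z); pixel columns grow to the right and rows downward; lengths in m; the calibration is good to about 2 mm. A picture is of the moment at which its call begins. There is no depth.
- hand_in(): hands the job in, once; it reports no verdict.
Trained networks look in the newest picture that a camera, given by its name, has taken for a name from the list of things; names that differ only in an ending like _2 or _b are one class to them, and where a whole thing is asked for, a point or a joint stands for the part that bears it (a point fixed in the world has none). Each returns a list of dicts, best first, with "conf" (0 to 1); they miss things now and then, are a little off and sometimes report something else, mostly with a low value. They report only what shows in the picture. A call takes as long as a camera call. They do not tell look-alikes from the thing itself.
- look_for(camera, query): "pixel" ([row, column] in pixels, amid what is visible of it).
- silhouettes(camera, query): "mask" (420x560 bool, what is visible of it) and "pixel" ([row, column] in pixels, amid what is visible of it).
The state is a dict: "t": time; "q": joint angles; "joint_vel": joint speeds; "joint_torque": joint torques, N m; "eef_pos": TCP position; "tool_rot": TCP orientation; "contact_force": force on the tool from outside, world axes, zero at the start; "torque": the same for the moment, N m; "gripper_width": opening from 0.0 (shut) to 1.0 (fully open).
Only numpy, scipy, OpenCV 4.12 (cv2) and the standard library are available. Lean on these libraries where they do the work, as an engineer would, in place of code of your own. Each camera call takes 0.05 s, during which the arm holds its last target.

## Working session

There is one attempt and no reset: what is moved stays moved. The work goes in short steps, Python scripts to look and compute and a tool call to move; the robot and the scene stay as the last step left them, time stands still between calls to the robot, and variables do not carry over. Pictures are saved under pics/ and viewed, and the job is handed in when it is done.

Besides the shell and the picture viewer there is one more tool, called as name(argument=value, ...), one argument or row to a line, values as JSON. apply_moves: Moves the arm, as the interface text tells. Its arguments: {"type":"object","properties":{"moves":{"type":"array"},"force":{"type":"number"}},"required":["moves"]}

```bash
mkdir -p pics; ls; python3 - <<'E'
from station import *
import cv2
print(get_obs(), tcp_to_tips)
for n in ("side","top"):
    c=read_camera(n); cv2.imwrite(f"pics/{n}0.png",c["color"][:,:,::-1]); print(n,c["mtx"].tolist(),c["eye"],c["rotation"],[k for k in c])
    for q in ["case","lid_handle","stay_knob","carton","meter","flask_mid","bottle_mid","camera_mid","tape_mid"]:
        print(q,[(d["pixel"],round(d["conf"],2)) for d in look_for(n,q)])
E
```

```text
pics
{'t': 0.0, 'q': array([-1.23208011,  0.47782034,  0.02233032,  1.55644519, -0.01151712,
        1.10928417, -0.08309173]), 'joint_vel': array([-1.94135901e-05, -1.38387867e-03, -1.01375441e-04,  1.51446493e-03,
        2.35615826e-04, -7.29780585e-04, -7.07660166e-04]), 'joint_torque': array([ 2.57323936e-04, -5.96458304e+01,  1.60836093e+00, -2.81197125e+01,
        1.24795493e-02,  9.52612900e-03, -9.28380956e-06]), 'eef_pos': array([0.29146461, 0.60832642, 0.30291447]), 'tool_rot': array([ 5.35874318e-04,  8.46187819e-01,  5.32883982e-01, -7.41194915e-04]), 'contact_force': array([-0.21092789,  0.32104329, -0.18467241]), 'torque': array([ 0.00590651, -0.02182748, -0.01274833]), 'gripper_width': 0.9964989822648753} 0.0726
side [[406.9733129874894, 0.0, 283.83680221421946], [0.0, 406.9733129874894, 214.2733564227907], [0.0, 0.0, 1.0]] [ 0.07501482 -0.62756604  0.49320019] [ 0.79465602  0.52131861 -0.15932325 -0.26714193] ['color', 'mtx', 'eye', 'rotation']
case [([249.8, 308.0], 0.71)]
lid_handle [([232.9, 318.1], 0.81)]
stay_knob [([268.4, 300.6], 0.78)]
carton [([226.6, 292.5
[... 237 characters left out ...]
, 0.6)]
tape_mid [([346.9, 300.8], 0.74)]
top [[461.26369090619113, 0.0, 278.7318028316628], [0.0, 461.26369090619113, 208.9139600344092], [0.0, 0.0, 1.0]] [0.28176257 0.04297834 1.35774472] [ 0.73248002  0.0746199  -0.0671666  -0.67334504] ['color', 'mtx', 'eye', 'rotation']
case [([186.6, 288.9], 0.82)]
lid_handle [([183.7, 286.4], 0.56), ([210.4, 306.4], 0.36)]
stay_knob [([187.2, 287.4], 0.27)]
carton [([213.2, 307.4], 0.73), ([212.7, 218.3], 0.52)]
meter [([168.0, 297.6], 0.86), ([263.9, 251.3], 0.83), ([160.6, 366.3], 0.75), ([268.6, 294.3], 0.53)]
flask_mid [([149.3, 224.2], 0.93)]
bottle_mid [([212.5, 377.8], 0.9)]
camera_mid [([210.8, 220.9], 0.81)]
tape_mid [([257.8, 354.1], 0.79)]
```

View pics/side0.png

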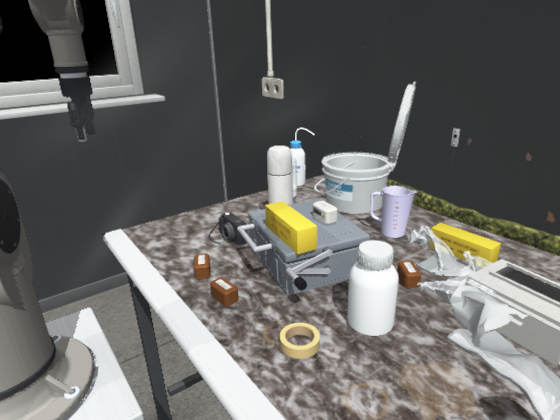

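View pics/top0.png

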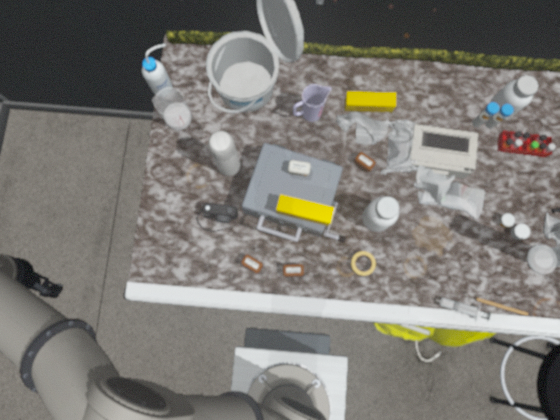

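```bash
cat > h.py <<'E'
from station import *
import numpy as np, cv2
from scipy.spatial.transform import Rotation as R
def Rq(q): return R.from_quat([q[1],q[2],q[3],q[0]])
def proj(c,P):
    p=Rq(c["rotation"]).inv().apply(np.atleast_2d(P)-c["eye"]); K=c["mtx"]
    return np.c_[K[1,2]+K[1,1]*(-p[:,1])/(-p[:,2]),K[0,2]+K[0,0]*p[:,0]/(-p[:,2])]
def ray(c,pix):
    K=c["mtx"]; r,cc=pix
    d=np.array([(cc-K[0,2])/K[0,0],-(r-K[1,2])/K[1,1],-1.]); return Rq(c["rotation"]).apply(d)
def plane(c,pix,z):
    d=ray(c,pix); return c["eye"]+d*(z-c["eye"][2])/d[2]
def crop(c,r0,r1,c0,c1,k,name,pts=()):
    im=cv2.resize(np.ascontiguousarray(c["color"][r0:r1,c0:c1,::-1]),None,fx=k,fy=k,interpolation=cv2.INTER_CUBIC)
    for r,cc in pts: cv2.circle(im,(int((cc-c0)*k),int((r-r0)*k)),2,(0,0,255),-1)
    cv2.imwrite("pics/"+name,im)
def rect(m,c,z):
    cs,_=cv2.findContours(m.astype(np.uint8),cv2.RETR_EXTERNAL,cv2.CHAIN_APPROX_NONE)
    k=max(cs,key=cv2.contourArea)[:,0,:]
    P=np.array([plane(c,(y,x),z)[:2] for x,y in k],np.float32)
    return cv2.minAreaRect(P)
E
python3 - <<'E'
from h import *
t=read_camera("top"); s=read_camera("side")
crop(t,130,280,190,420,3.4,"top_c1.png"); crop(s,170,340,180,440,3,"side_c1.png")
for n,c in(("top",t),("side",s)):
  for q,z in(("case",.097),("carton",.149),("meter",.131)):
    for d in silhouettes(n,q): print(n,q,d["pixel"],round(d["conf"],2),d["mask"].sum(), rect(d["mask"],c,z) if n=="top" else "")
for q,z in (("tape_mid",.0095),("bottle_mid",.08),("flask_mid",.11),("camera_mid",.03),("lid_handle",.086)):
  for d in silhouettes("top",q)[:2]: print(q,d["pixel"],round(d["conf"],2),plane(t,d["pixel"],z),rect(d["mask"],t,z))
E
```

```text
top case [187.5, 287.9] 0.6 5133 ((0.5815209150314331, 0.01103314757347107), (0.2954980134963989, 0.25003135204315186), 77.60113525390625)
top carton [211.0, 304.5] 0.84 1102 ((0.5318992137908936, -0.001416534185409546), (0.14914746582508087, 0.05427196994423866), 80.5202407836914)
top carton [213.5, 218.6] 0.58 635 ((0.5032821297645569, 0.2243940234184265), (0.10071703046560287, 0.053788188844919205), 86.21870422363281)
top carton [168.3, 296.1] 0.38 294 ((0.6464301943778992, 0.022499777376651764), (0.05816671997308731, 0.040871936827898026), 86.36476135253906)
top meter [158.7, 363.6] 0.75 262 ((0.6850889921188354, -0.15680041909217834), (0.0548706129193306, 0.04000493139028549), 55.843875885009766)
top meter [167.2, 298.9] 0.68 290 ((0.6504294276237488, 0.021819405257701874), (0.04024810343980789, 0.058142583817243576), 4.59949254989624)
top meter [270.8, 296.3] 0.49 260 ((0.37001556158065796, 0.01252703182399273), (0.03151532635092735, 0.058148860931396484), 4.819591522216797)
side case [249.4, 306.2] 0.7 6030 
side case [227.5, 288.6] 0.31 1752 
side carton [225.4, 293.2] 0.64 1
[... 670 characters left out ...]

camera_mid [211.8, 218.9] 0.75 [0.52794356 0.24278727 0.03      ] ((0.5265530347824097, 0.24290215969085693), (0.10941064357757568, 0.056736234575510025), 85.16883087158203)
camera_mid [236.6, 335.5] 0.59 [ 0.48337162 -0.10249523  0.03      ] ((0.48492610454559326, -0.10133104771375656), (0.05556035041809082, 0.016750071197748184), 76.06226348876953)
lid_handle [185.3, 288.3] 0.89 [0.6104588  0.04611902 0.086     ] ((0.5870088934898376, 0.03605182468891144), (0.2518208920955658, 0.2501533329486847), 77.13858795166016)
lid_handle [214.5, 303.4] 0.36 [ 0.52975492 -0.00287647  0.086     ] ((0.5443112850189209, -0.004942089319229126), (0.1607176959514618, 0.05892743542790413), 80.0157241821289)
```

View pics/top_c1.png

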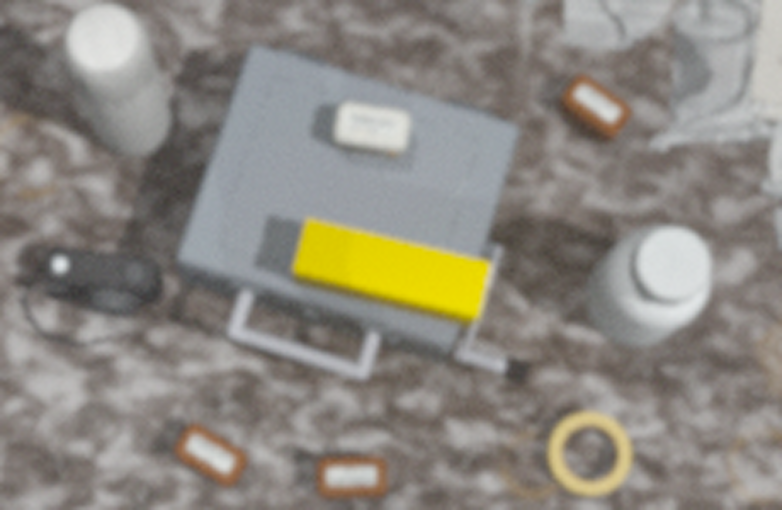

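View pics/side_c1.png

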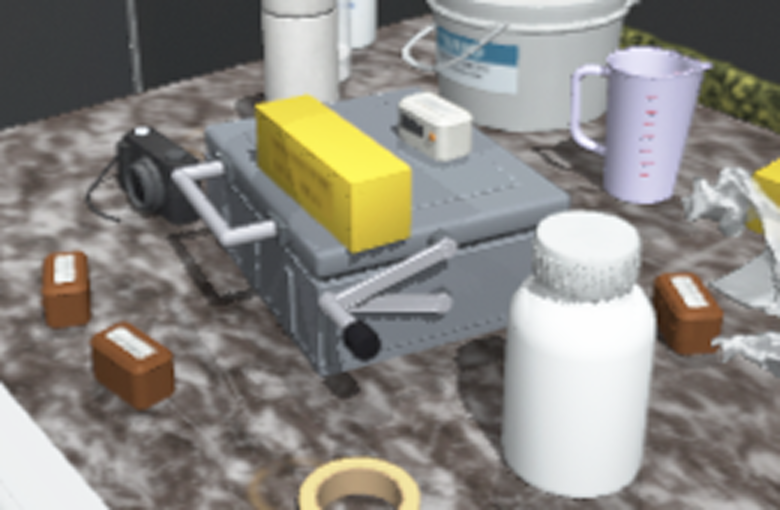

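```bash
cat >> h.py <<'E'
def W(pose,P):
    x,y,a=pose; P=np.atleast_2d(P); c,s=np.cos(a),np.sin(a)
    return np.c_[x+c*P[:,0]-s*P[:,1], y+s*P[:,0]+c*P[:,1], P[:,2]]
E
python3 - <<'E'
from h import *
from scipy.optimize import least_squares
t=read_camera("top"); s=read_camera("side")
T=[((100,120,97),(253,47)),((100,-120,97),(518,126)),((-100,120,97),(181,258)),((-100,-120,97),(455,345)),((-140,55,86),(235,335)),((-140,-55,86),(365,372)),((-95,-177,63),(513,367))]
S=[((-140,55,86),(180,177)),((-140,-55,86),(230,240)),((-95,-177,63),(357,338)),((100,-120,97),(566,196)),((-100,120,97),(208,130)),((-100,-120,97),(318,272))]
def res(p):
    r=[]
    for c,L,k,o in((t,T,3.4,(130,190)),(s,S,3,(170,180))):
        P=W(p,np.array([a for a,_ in L])/1000); q=proj(c,P)
        m=np.array([(b[1]/k+o[0],b[0]/k+o[1]) for _,b in L]); r.append((q-m))
    return np.vstack(r)
f=least_squares(lambda p:res(p).ravel(),[.59,.03,-.25],loss='soft_l1'); print(f.x,np.degrees(f.x[2])); print(res(f.x).round(1))
for L in (T,S):
    pass
from numpy import array
def boxfit(q,h,dims,z0,p0):
    # silhouettes fit: convex hull IoU in both cams
    from scipy.optimize import minimize
    B=np.array([[a,b,c] for a in(-.5,.5) for b in(-.5,.5) for c in (0,1)])*dims
    B[:,2]+=z0
    ms=[]
    for n,c in(("top",t),("side",s)):
        ds=silhouettes(n,q); P=proj(c,[p0[0],p0[1],z0+dims[2]/2])[0]
        d=min(ds,key=lambda d:np.hypot(*(np.array(d["pixel"])-P))); ms.append((c,d["mask"]))
        print(n,d["pixel"],P)
    def cost(p):
        v=0
        for c,m in ms:
            q=proj(c,W(p,B)); k=8
            hull=cv2.convexHull((q[:,::-1]*k).astype(np.float32).reshape(-1,1,2)).astype(np.int32)
            big=np.zeros((420,560),np.uint8); cv2.fillPoly(big,[hull],1,shift=3)
            b=big>0; v+=1-(b&m).sum()/(b|m).sum()
        return v
    best=min((minimize(cost,[p0[0]+dx,p0[1]+dy,p0[2]],method='Nelder-Mead',options=dict(initial_simplex=np.array([[p0[0]+dx,p0[1]+dy,p0[2]],[p0[0]+dx+.01,p0[1]+dy,p0[2]],[p0[0]+dx,p0[1]+dy+.01,p0[2]],[p0[0]+dx,p0[1]+dy,p0[2]+.2]]))) for dx in(0,.01) for dy in(0,-.01)),key=lambda r:r.fun)
    print(q,best.x,best.fun,np.degrees(best.x[2])); return best.x,B
cb,B1=boxfit("carton",0,np.array([.046,.15,.052]),.097,[.53,-.001,-.2])
mb,B2=boxfit("meter",0,np.array([.035,.06,.034]),.097,[.65,.022,-.1])
pts=np.array([a for a,_ in T])/1000
for c,n,a in((t,"top_c2.png",(130,280,190,420,3.4)),(s,"side_c2.png",(170,340,180,440,3))):
    crop(c,*a,n,np.vstack([proj(c,W(f.x,pts)),proj(c,W(cb,B1)),proj(c,W(mb,B2))]))
E
```

```text
[ 0.60590408  0.03150436 -0.23065565] -13.215595154716855
[[-2.1 -0.2]
 [-0.5  2. ]
 [ 0.6 -1.6]
 [ 1.3  0. ]
 [-0.9  0.2]
 [ 0.3 -0.5]
 [ 1.1  1.6]
 [-0.3 -0.2]
 [-0.3 -0.9]
 [ 1.2  1.6]
 [-0.5  3.4]
 [-2.2 -2.1]
 [-5.7 -0.2]]
top [209.4, 305.2] [211.80707637 303.40283281]
side [224.8, 293.0] [225.69406225 286.78463236]
carton [ 0.53536869 -0.00150765 -0.17592235] 0.11576437563203956 -10.079608387919974
top [167.6, 300.1] [169.85430153 298.19987399]
side [213.4, 322.0] [211.71187134 322.54287779]
meter [ 0.65371436  0.02378534 -0.25228854] 0.34121422728859385 -14.455068565538575
```

View pics/top_c2.png

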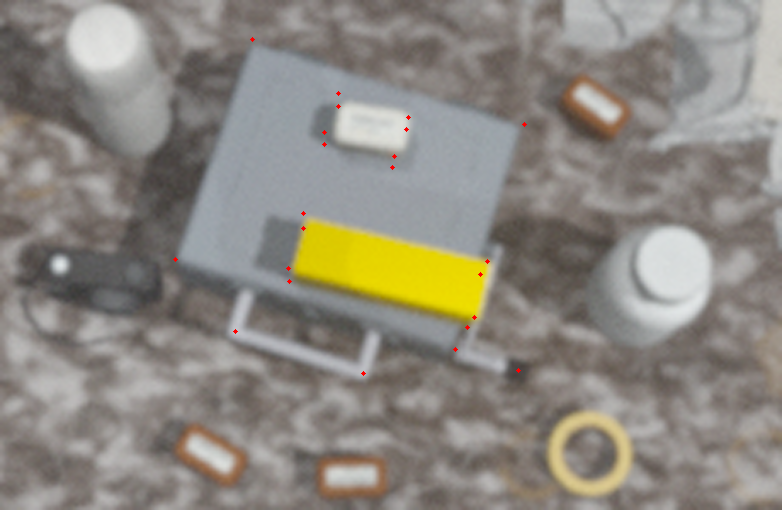

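View pics/side_c2.png

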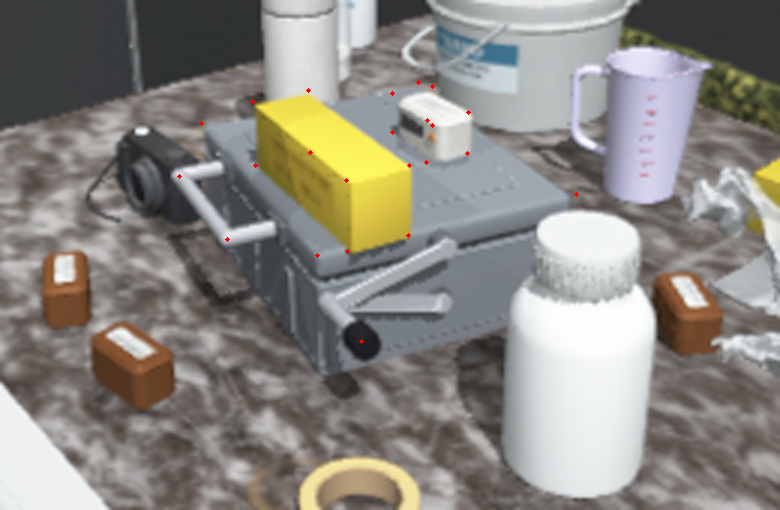

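```bash
python3 - <<'E'
from h import *
t=read_camera("top"); s=read_camera("side")
a=cv2.resize(t["color"][150:240,260:350,::-1],None,fx=6,fy=6,interpolation=cv2.INTER_CUBIC)
crop(t,150,185,275,325,14,"top_m.png"); crop(s,190,235,300,350,12,"side_m.png"); 
E
```

```text
(no output)
```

View pics/top_m.png

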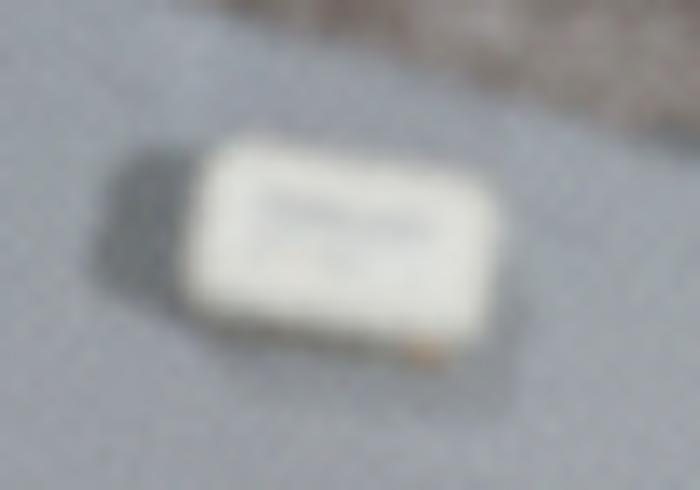

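View pics/side_m.png

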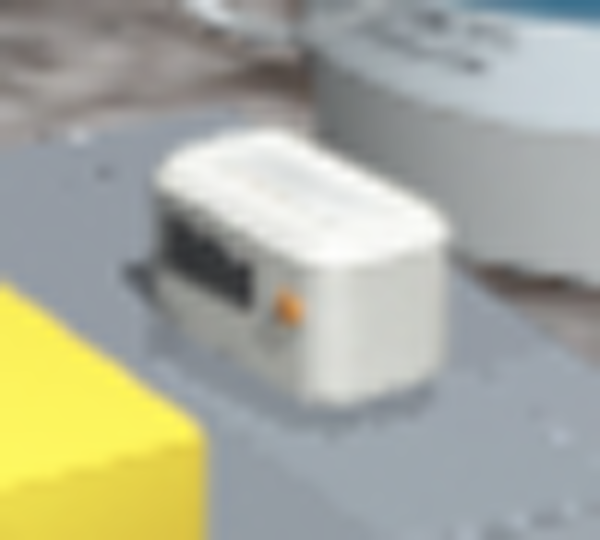

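```bash
python3 - <<'E'
from h import *
t=read_camera("top"); s=read_camera("side")
print("meter top",plane(t,(167.1,299.6),.131),"side",plane(s,(206.5,325.2),.131))
a=lambda c,p,q,z:np.degrees(np.arctan2(*( (plane(c,q,z)-plane(c,p,z))[1::-1]*1)))
def yaw(c,p,q,z):
    d=plane(c,p,z)-plane(c,q,z); return np.degrees(np.arctan2(-d[0],d[1])), np.linalg.norm(d)
f=lambda x,y:(150+y/14,275+x/14)
print(yaw(t,f(215,145),f(495,185),.131),yaw(t,f(185,300),f(480,340),.131))
g=lambda x,y:(130+y/3.4,190+x/3.4)
print("carton yaw",yaw(t,g(308,219),g(491,260),.149),yaw(t,g(294,274),g(476,319),.149))
print("carton c top",plane(t,np.mean([g(308,219),g(491,260),g(294,274),g(476,319)],0),.149))
h=lambda x,y:(170+y/3,180+x/3)
print("carton c side",plane(s,np.mean([h(257,104),h(309,96),h(411,165),h(349,185)],0),.149))
print("handle top",[plane(t,g(*p),.086) for p in((235,335),(365,372))],"side",[plane(s,h(*p),.086) for p in((180,177),(230,240))])
print("knob top",plane(t,g(513,367),.063),"side",plane(s,h(357,338),.063))
print("lidhinge", W((.606,.0315,-.2307),[.1,0,.075]))
for n,q,z in(("side","bottle_mid",.078),("side","tape_mid",.01),("side","flask_mid",.11),("side","camera_mid",.03)): print(q,[(plane(s,d["pixel"],z),d["conf"]) for d in look_for(n,q)])
print("bottle cap top",plane(t,g(673,265),.157))
E
```

```text
meter top [0.6531769  0.01902859 0.131     ] side [0.64838143 0.01134209 0.131     ]
(np.float64(-3.688672425470509), np.float64(0.055968676201422075)) (np.float64(-3.2192646228612922), np.float64(0.05861506187567481))
carton yaw (np.float64(-8.1596181888757), np.float64(0.14781987995508353)) (np.float64(-9.341828052266932), np.float64(0.14669033932706182))
carton c top [ 0.53332375 -0.00471111  0.149     ]
carton c side [ 0.53211933 -0.01199252  0.149     ]
handle top [array([0.47966298, 0.11728706, 0.086     ]), array([0.45812772, 0.00867199, 0.086     ])] side [array([0.48174975, 0.1155275 , 0.086     ]), array([0.4578367 , 0.00762632, 0.086     ])]
knob top [ 0.47581941 -0.11426949  0.063     ] side [ 0.47310416 -0.11403261  0.063     ]
lidhinge [[0.70335066 0.0086341  0.075     ]]
bottle_mid [(array([ 0.54791584, -0.22653025,  0.078     ]), 0.56)]
tape_mid [(array([ 0.40483137, -0.20815662,  0.01      ]), 0.58)]
flask_mid [(array([0.76731818, 0.36152639, 0.11      ]), 0.56)]
camera_mid [(array([0.52862244, 0.25405678, 0.03      ]), 0.7)]
bottle cap top [ 0.55241716 -0.22278228  0.157     ]
```

```bash
cat >> h.py <<'E'
def down(yaw):
    c,s=np.cos(yaw),np.sin(yaw); return R.from_matrix(np.array([[c,s,0],[s,-c,0],[0,0,-1.]]))
def go(pos,yaw,cur=None,tilt=None):
    """rows from current pose to tcp pos with tool-down yaw (deg)"""
    o=get_obs(); p=o["eef_pos"]; r=Rq(o["tool_rot"])
    if cur is not None: p,r=np.array(cur[0]),down(np.radians(cur[1]))
    Rt=down(np.radians(yaw)) if tilt is None else tilt
    d=r.inv().apply(np.array(pos)-p); w=(r.inv()*Rt).as_rotvec()
    print("t",round(o["t"],2),"p",p.round(4),"shift",(d/.025).round(2).tolist(),"rot",np.degrees(w/10).round(2).tolist(),"rows>=",round(max(np.linalg.norm(d)/.0625,np.degrees(np.linalg.norm(w))/10.7),1))
E
python3 - <<'E'
from h import *
go([.533,-.006,.33],-9)
t=read_camera("top")
for n,p in (("b1",(264,251.3)),("b2",(269.5,294.3))): print(n,plane(t,p,.034))
print("flask top",plane(t,(130+38/3.4,190+103/3.4),.223))
E
```

```text
t 2.35 p [0.2916 0.6088 0.3039] shift [-18.01, 19.33, -1.04] rot [-0.0, -0.0, 7.34] rows>= 10.6
b1 [0.38368892 0.13309498 0.034     ]
b2 [0.3784363  0.00936432 0.034     ]
flask top [0.677756   0.23064889 0.223     ]
```

apply_moves(
  moves=[
    [[-18.0, 19.3, -1.0], [0, 0, 7.34], 1],
    [[-18.0, 19.3, -1.0], [0, 0, 7.34], 1],
    [[-18.0, 19.3, -1.0], [0, 0, 7.34], 1],
    [[-18.0, 19.3, -1.0], [0, 0, 7.34], 1],
    [[-18.0, 19.3, -1.0], [0, 0, 7.34], 1],
    [[-18.0, 19.3, -1.0], [0, 0, 7.34], 1],
    [[-18.0, 19.3, -1.0], [0, 0, 7.34], 1],
    [[-18.0, 19.3, -1.0], [0, 0, 7.34], 1],
    [[-18.0, 19.3, -1.0], [0, 0, 7.34], 1],
    [[-18.0, 19.3, -1.0], [0, 0, 7.34], 1],
    [[-18.0, 19.3, -1.0], [0, 0, 7.34], 1],
    [[-18.0, 19.3, -1.0], [0, 0, 7.34], 1],
    [[-18.0, 19.3, -1.0], [0, 0, 7.34], 1],
    [[-18.0, 19.3, -1.0], [0, 0, 7.34], 1],
    [[-18.0, 19.3, -1.0], [0, 0, 7.34], 1],
    [[-18.0, 19.3, -1.0], [0, 0, 7.34], 1],
  ],
  force=30,
)

```text
t: 4.4
eef_pos: [0.5322, -0.0049, 0.3289]
tool_rot: [-0.0, 0.997, -0.078, -0.0]
contact_force: [0.9, 0.2, 0.4]
gripper_width: 0.999
```

```bash
python3 - <<'E'
from h import *
o=get_obs(); print(o["q"].round(3),o["eef_pos"],o["contact_force"])
go([.533,-.006,.182],-9)
t=read_camera("top");s=read_camera("side")
r=Rq(o["tool_rot"]); tips=o["eef_pos"]+r.apply([[0,0,.0726],[.0425,0,.06],[-.0425,0,.06]])
crop(t,130,280,190,420,3.4,"top_a.png",proj(t,tips)); crop(s,90,300,180,440,3,"side_a.png",proj(s,tips))
E
```

```text
[-0.582  0.234  0.565  1.897 -0.144  1.051 -0.114] [ 0.53224988 -0.00493894  0.32891196] [0.89981546 0.17073523 0.4247847 ]
t 4.4 p [ 0.5322 -0.0049  0.3289] shift [0.04, 0.04, 5.88] rot [-0.0, 0.0, 0.01] rows>= 2.4
```

View pics/top_a.png

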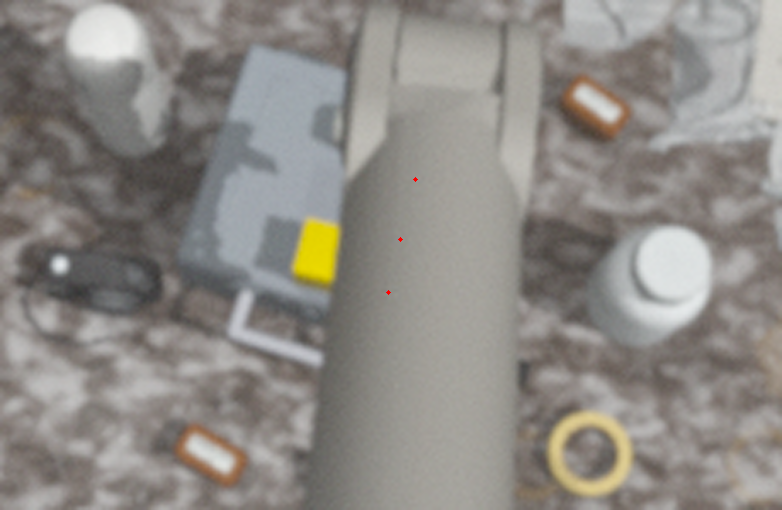

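View pics/side_a.png

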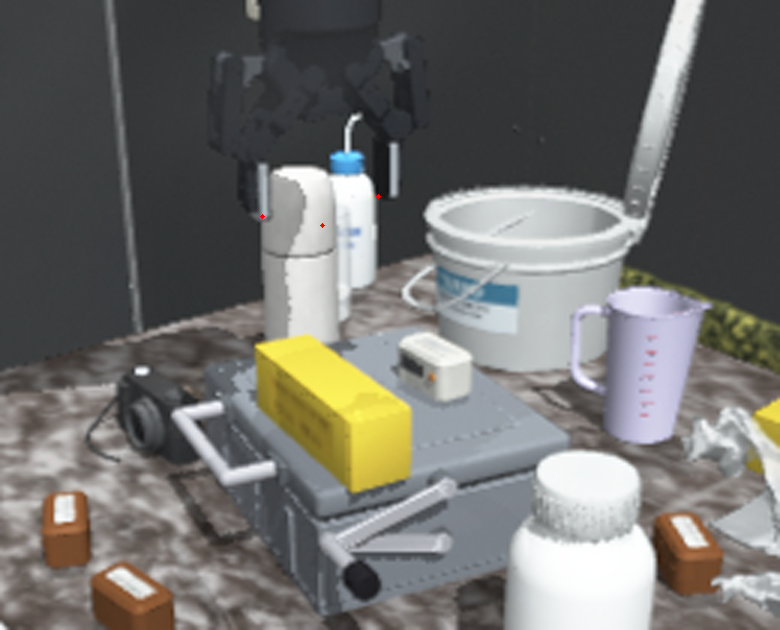

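apply_moves(
  moves=[
    [[0, 0, 2.4], [0, 0, 0], 1],
    [[0, 0, 4.4], [0, 0, 0], 1],
    [[0, 0, 5.8], [0, 0, 0], 1],
    [[0, 0, 5.8], [0, 0, 0], 1],
    [[0, 0, 5.8], [0, 0, 0], -1],
    [[0, 0, 5.8], [0, 0, 0], -1],
    [[0, 0, 5.8], [0, 0, 0], -1],
    [[0, 0, 5.8], [0, 0, 0], -1],
    [[0, 0, 5.8], [0, 0, 0], -1],
    [[0, 0, 5.8], [0, 0, 0], -1],
  ],
  force=30,
)

```text
t: 5.75
eef_pos: [0.5334, -0.0055, 0.1856]
tool_rot: [-0.001, 0.997, -0.079, 0.001]
contact_force: [0.2, 0.1, 6.5]
gripper_width: 0.522
```

```bash
python3 - <<'E'
from h import *
o=get_obs(); print(o["gripper_width"],o["contact_force"]); go([.53,.385,.35],90)
s=read_camera("side"); crop(s,90,300,180,440,3,"side_b.png")
E
```

```text
0.5220733256878739 [0.19951567 0.12399201 6.54180614]
t 5.75 p [ 0.5334 -0.0055  0.1856] shift [-2.56, -15.42, -6.56] rot [0.01, -0.02, -9.9] rows>= 9.3
```

View pics/side_b.png

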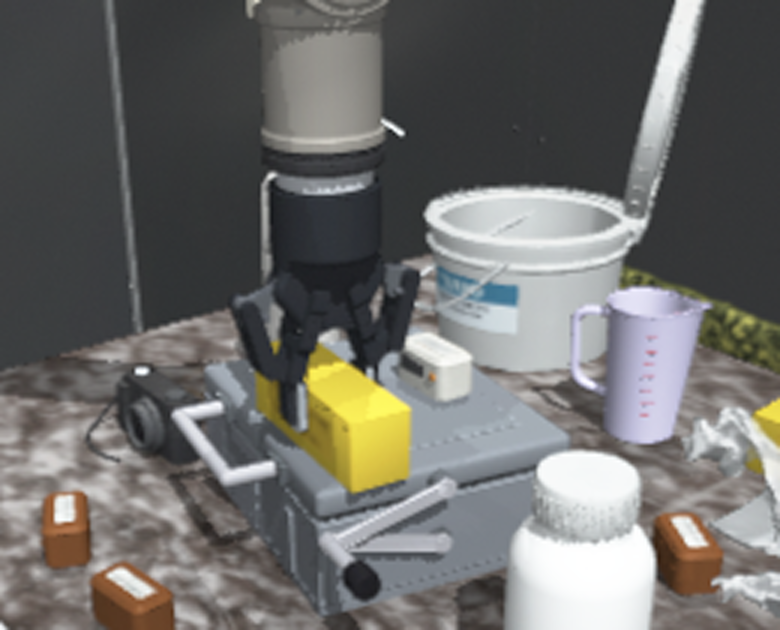

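apply_moves(
  moves=[
    [[0, 0, -1.5], [0, 0, 0], -1],
    [[0, 0, -3.5], [0, 0, 0], -1],
    [[0, 0, -6.0], [0, 0, 0], -1],
    [[-0.5, -3.0, -6.6], [0, 0, -1], -1],
    [[-2.5, -15.4, -6.6], [0, 0, -9.9], -1],
    [[-2.5, -15.4, -6.6], [0, 0, -9.9], -1],
    [[-2.5, -15.4, -6.6], [0, 0, -9.9], -1],
    [[-2.5, -15.4, -6.6], [0, 0, -9.9], -1],
    [[-2.5, -15.4, -6.6], [0, 0, -9.9], -1],
    [[-2.5, -15.4, -6.6], [0, 0, -9.9], -1],
    [[-2.5, -15.4, -6.6], [0, 0, -9.9], -1],
    [[-2.5, -15.4, -6.6], [0, 0, -9.9], -1],
    [[-2.5, -15.4, -6.6], [0, 0, -9.9], -1],
    [[-2.5, -15.4, -6.6], [0, 0, -9.9], -1],
    [[-2.5, -15.4, -6.6], [0, 0, -9.9], -1],
    [[-2.5, -15.4, -6.6], [0, 0, -9.9], -1],
    [[-2.5, -15.4, -6.6], [0, 0, -9.9], -1],
    [[-2.5, -15.4, -6.6], [0, 0, -9.9], -1],
  ],
)

```text
t: 8.05
eef_pos: [0.5308, 0.3845, 0.3489]
tool_rot: [0.0, 0.707, 0.707, -0.0]
contact_force: [0.5, 0.1, -0.9]
gripper_width: 0.521
```

```bash
python3 - <<'E'
from h import *
o=get_obs(); print(o["gripper_width"],o["contact_force"],o["q"].round(2)); go([.53,.385,.091],90)
s=read_camera("side"); t=read_camera("top"); cv2.imwrite("pics/c.png",np.hstack([s["color"][60:340,100:460],t["color"][80:360,100:460]])[:,:,::-1])
E
```

```text
0.521341473962361 [ 0.48090567  0.14692193 -0.90999   ] [-0.8   0.41  0.11  1.56 -0.05  1.18  0.89]
t 8.05 p [0.5308 0.3845 0.3489] shift [0.02, -0.03, 10.31] rot [-0.0, 0.0, -0.0] rows>= 4.1
```

View pics/c.png

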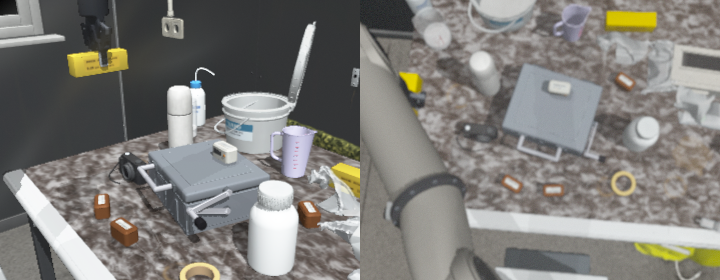

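```bash
python3 - <<'E'
from h import *
t=read_camera("top"); print(plane(t,(190,143),0),plane(t,(250,136),0))
P=proj(t,[[.455,.408,0],[.605,.408,0],[.455,.362,0],[.605,.362,0],[.36,.38,0],[.42,.38,0]]);print(P.round(0))
E
```

```text
[0.58119619 0.48404622 0.        ] [0.39869642 0.47861842 0.        ]
[[233. 162.]
 [184. 169.]
 [234. 178.]
 [186. 184.]
 [266. 167.]
 [246. 170.]]
```

apply_moves(
  moves=[
    [[0, 0, 2.5], [0, 0, 0], -1],
    [[0, 0, 5.0], [0, 0, 0], -1],
    [[0, 0, 7.5], [0, 0, 0], -1],
    [[0, 0, 9.3], [0, 0, 0], -1],
    [[0, 0, 9.8], [0, 0, 0], -1],
    [[0, 0, 10.1], [0, 0, 0], -1],
    [[0, 0, 10.3], [0, 0, 0], -1],
    [[0, 0, 10.35], [0, 0, 0], -1],
  ],
)

```text
t: 9.2
eef_pos: [0.5315, 0.385, 0.0915]
tool_rot: [0.0, 0.707, 0.707, 0.001]
contact_force: [-0.1, -0.3, -0.7]
gripper_width: 0.521
```

```bash
python3 - <<'E'
from h import *
o=get_obs(); print(o["gripper_width"],o["contact_force"],o["eef_pos"]); 
s=read_camera("side"); crop(s,130,310,100,320,3.4,"d.png")
E
```

```text
0.5207856036719741 [-0.09421979 -0.31405492 -0.71194152] [0.53152027 0.38499024 0.09147597]
```

View pics/d.png

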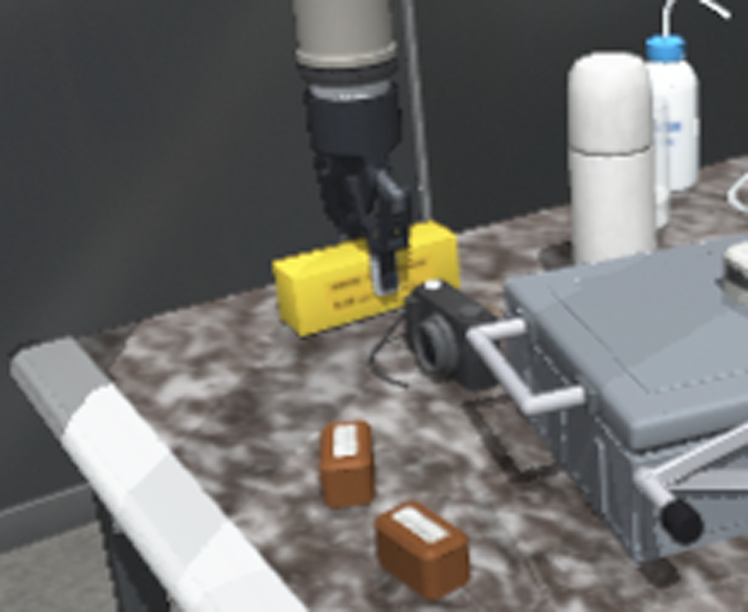

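apply_moves(
  moves=[
    [[0, 0, 0.08], [0, 0, 0], -1],
    [[0, 0, 0.16], [0, 0, 0], -1],
    [[0, 0, 0.16], [0, 0, 0], -1],
  ],
)

```text
t: 9.62
eef_pos: [0.5313, 0.3848, 0.0887]
tool_rot: [-0.0, 0.707, 0.707, 0.001]
contact_force: [-4.4, -3.7, 15.3]
gripper_width: 0.524
```

Contact made; release and rise.

apply_moves(
  moves=[
    [[0, 0, -0.04], [0, 0, 0], -0.5],
    [[0, 0, -0.04], [0, 0, 0], 0.3],
    [[0, 0, -0.04], [0, 0, 0], 0.6],
    [[0, 0, -0.1], [0, 0, 0], 0.8],
    [[0, 0, -0.5], [0, 0, 0], 0.8],
    [[0, 0, -2.5], [0, 0, 0], 0.8],
    [[0, 0, -5.0], [0, 0, 0], 0.8],
    [[0, 0, -7.5], [0, 0, 0], 0.8],
    [[0, 0, -10.0], [0, 0, 0], 0.8],
  ],
)

```text
t: 10.75
eef_pos: [0.5306, 0.3842, 0.3391]
tool_rot: [0.0, 0.707, 0.707, 0.0]
contact_force: [0.0, 0.3, 0.2]
gripper_width: 0.901
```

```bash
python3 - <<'E'
from h import *
o=get_obs(); print(o["gripper_width"],o["contact_force"]); go([.651,.0175,.33],-4)
s=read_camera("side"); t=read_camera("top"); cv2.imwrite("pics/e.png",np.hstack([s["color"][60:340,100:460],t["color"][80:360,100:460]])[:,:,::-1])
E
```

```text
0.900791921339495 [0.01638525 0.33335875 0.21267525]
t 10.75 p [0.5306 0.3842 0.3391] shift [-14.67, 4.82, 0.36] rot [-0.0, -0.01, 9.4] rows>= 8.8
```

View pics/e.png

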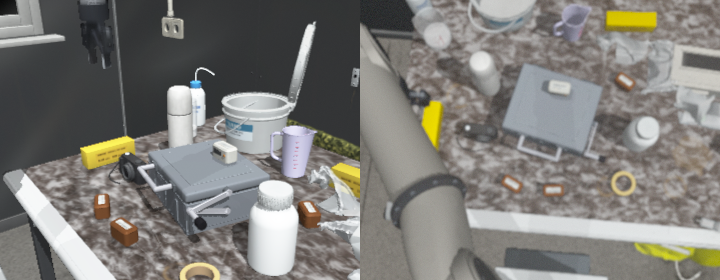

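apply_moves(
  moves=[
    [[-14.7, 4.8, 0.4], [0, 0, 9.4], 0.8],
    [[-14.7, 4.8, 0.4], [0, 0, 9.4], 0.8],
    [[-14.7, 4.8, 0.4], [0, 0, 9.4], 0.8],
    [[-14.7, 4.8, 0.4], [0, 0, 9.4], 0.8],
    [[-14.7, 4.8, 0.4], [0, 0, 9.4], 0.8],
    [[-14.7, 4.8, 0.4], [0, 0, 9.4], 0.8],
    [[-14.7, 4.8, 0.4], [0, 0, 9.4], 0.8],
    [[-14.7, 4.8, 0.4], [0, 0, 9.4], 0.8],
    [[-14.7, 4.8, 0.4], [0, 0, 9.4], 0.8],
    [[-14.7, 4.8, 0.4], [0, 0, 9.4], 0.8],
    [[-14.7, 4.8, 0.4], [0, 0, 9.4], 0.8],
    [[-14.7, 4.8, 0.4], [0, 0, 9.4], 0.8],
    [[-14.7, 4.8, 3.0], [0, 0, 9.4], 0.8],
    [[-14.7, 4.8, 5.0], [0, 0, 9.4], 0.8],
    [[-14.7, 4.8, 5.0], [0, 0, 9.4], 0.8],
  ],
)

```text
t: 12.72
eef_pos: [0.6483, 0.0173, 0.2074]
tool_rot: [0.001, 0.999, -0.034, -0.004]
contact_force: [0.0, 0.4, -0.3]
gripper_width: 0.898
```

```bash
python3 - <<'E'
from h import *
o=get_obs(); print(o["gripper_width"],o["contact_force"]); go([.651,.0175,.175],-4)
s=read_camera("side"); crop(s,120,270,220,440,3.4,"f.png")
E
```

```text
0.8984653905555967 [ 0.03967909  0.42033244 -0.26305156]
t 12.72 p [0.6483 0.0173 0.2074] shift [0.12, -0.02, 1.3] rot [0.01, 0.05, 0.01] rows>= 0.5
```

View pics/f.png

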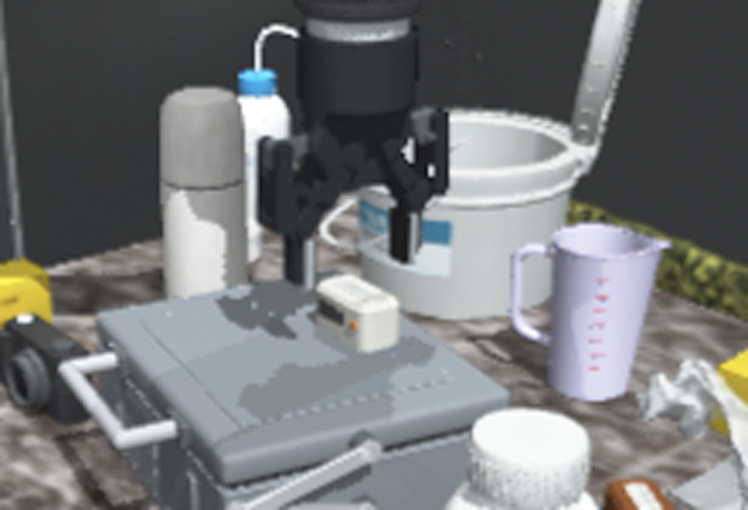

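apply_moves(
  moves=[
    [[0.1, 0, 0.7], [0, 0, 0], 0.8],
    [[0.1, 0, 1.3], [0, 0, 0], 0.8],
    [[0.1, 0, 1.3], [0, 0, 0], 0.8],
    [[0.1, 0, 1.3], [0, 0, 0], -1],
    [[0.1, 0, 1.3], [0, 0, 0], -1],
    [[0.1, 0, 1.3], [0, 0, 0], -1],
    [[0.1, 0, 1.3], [0, 0, 0], -1],
    [[0.1, 0, 1.3], [0, 0, 0], -1],
    [[0.1, 0, 1.3], [0, 0, 0], -1],
  ],
  force=25,
)

```text
t: 13.9
eef_pos: [0.6537, 0.0168, 0.1793]
tool_rot: [-0.0, 0.999, -0.035, 0.001]
contact_force: [-0.2, -0.8, 5.9]
gripper_width: 0.391
```

```bash
python3 - <<'E'
from h import *
o=get_obs(); print(o["gripper_width"],o["contact_force"]); go([.39,.37,.34],90); go([.39,.37,.34],90,cur=([.648,.017,.34],-4))
s=read_camera("side"); crop(s,120,270,220,440,3.4,"g.png")
E
```

```text
0.39115972741910676 [-0.24163461 -0.75238087  5.89149241]
t 13.9 p [0.6537 0.0168 0.1793] shift [-11.5, -13.36, -6.43] rot [0.0, -0.01, -9.4] rows>= 8.8
t 13.9 p [0.648 0.017 0.34 ] shift [-11.28, -13.37, 0.0] rot [0.0, 0.0, -9.4] rows>= 8.8
```

View pics/g.png

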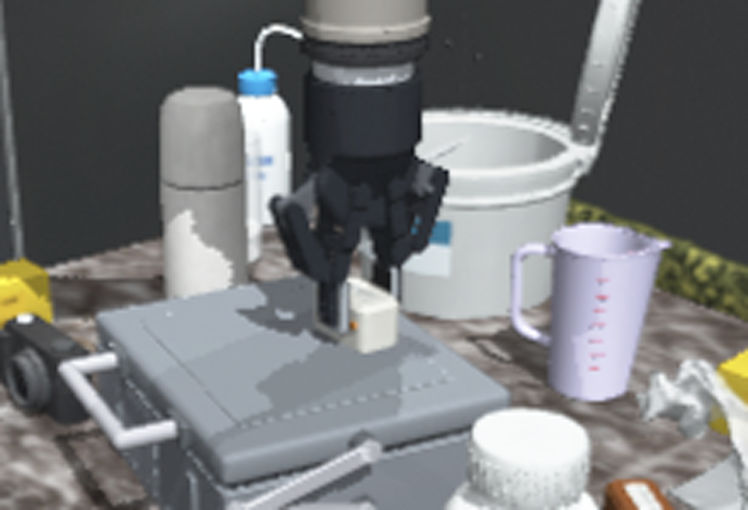

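apply_moves(
  moves=[
    [[0, 0, -1.5], [0, 0, 0], -1],
    [[0, 0, -4.0], [0, 0, 0], -1],
    [[0, 0, -6.4], [0, 0, 0], -1],
    [[-11.5, -13.4, -6.4], [0, 0, -9.4], -1],
    [[-11.5, -13.4, -6.4], [0, 0, -9.4], -1],
    [[-11.5, -13.4, -6.4], [0, 0, -9.4], -1],
    [[-11.5, -13.4, -6.4], [0, 0, -9.4], -1],
    [[-11.5, -13.4, -6.4], [0, 0, -9.4], -1],
    [[-11.5, -13.4, -6.4], [0, 0, -9.4], -1],
    [[-11.5, -13.4, -6.4], [0, 0, -9.4], -1],
    [[-11.5, -13.4, -6.4], [0, 0, -9.4], -1],
    [[-11.5, -13.4, -6.4], [0, 0, -9.4], -1],
    [[-11.5, -13.4, -6.4], [0, 0, -9.4], -1],
    [[-11.5, -13.4, -6.4], [0, 0, -9.4], -1],
    [[-11.5, -13.4, -6.4], [0, 0, -9.4], -1],
    [[-11.5, -13.4, -6.4], [0, 0, -9.4], -1],
  ],
)

```text
t: 15.95
eef_pos: [0.39, 0.371, 0.3386]
tool_rot: [-0.0, 0.707, 0.707, -0.0]
contact_force: [-0.1, 0.0, -0.9]
gripper_width: 0.392
```

```bash
python3 - <<'E'
from h import *
o=get_obs(); print(o["gripper_width"],o["contact_force"]); go([.39,.37,.085],90)
s=read_camera("side"); t=read_camera("top"); cv2.imwrite("pics/i.png",np.hstack([s["color"][60:340,100:460],t["color"][80:360,100:460]])[:,:,::-1])
E
```

```text
0.3919958580561232 [-0.05364386  0.02213966 -0.93973684]
t 15.95 p [0.39   0.371  0.3386] shift [-0.04, 0.0, 10.15] rot [-0.0, 0.0, -0.01] rows>= 4.1
```

View pics/i.png

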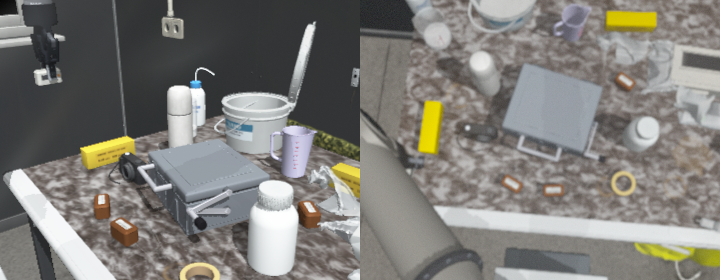

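apply_moves(
  moves=[
    [[0, 0, 2.5], [0, 0, 0], -1],
    [[0, 0, 5.0], [0, 0, 0], -1],
    [[0, 0, 7.5], [0, 0, 0], -1],
    [[0, 0, 9.3], [0, 0, 0], -1],
    [[0, 0, 9.8], [0, 0, 0], -1],
    [[0, 0, 10.0], [0, 0, 0], -1],
    [[0, 0, 10.15], [0, 0, 0], -1],
    [[0, 0, 10.2], [0, 0, 0], -1],
  ],
)

```text
t: 17.05
eef_pos: [0.3905, 0.3718, 0.0849]
tool_rot: [-0.0, 0.707, 0.707, 0.001]
contact_force: [-1.0, 0.5, -1.0]
gripper_width: 0.389
```

apply_moves(
  moves=[
    [[0, 0, 0.05], [0, 0, 0], -1],
    [[0, 0, 0.1], [0, 0, 0], -1],
    [[0, 0, 0.1], [0, 0, 0], -1],
  ],
)

```text
t: 17.42
eef_pos: [0.3902, 0.3714, 0.0823]
tool_rot: [-0.0, 0.707, 0.707, 0.0]
contact_force: [-1.6, -3.3, 9.1]
gripper_width: 0.39
```

apply_moves(
  moves=[
    [[0, 0, -0.02], [0, 0, 0], -0.5],
    [[0, 0, -0.02], [0, 0, 0], 0.2],
    [[0, 0, -0.02], [0, 0, 0], 0.5],
    [[0, 0, -0.1], [0, 0, 0], 0.5],
    [[0, 0, -0.5], [0, 0, 0], 0.5],
    [[0, 0, -2.5], [0, 0, 0], 0.5],
    [[0, 0, -5.0], [0, 0, 0], 0.0],
    [[0, 0, -7.5], [0, 0, 0], -0.1],
    [[0, 0, -10.0], [0, 0, 0], -0.1],
  ],
)

```text
t: 18.55
eef_pos: [0.3896, 0.3706, 0.3341]
tool_rot: [-0.0, 0.707, 0.707, 0.0]
contact_force: [0.7, 1.6, 0.5]
gripper_width: 0.452
```

```bash
python3 - <<'E'
from h import *
o=get_obs(); print(o["gripper_width"],o["contact_force"])
s=read_camera("side"); t=read_camera("top"); cv2.imwrite("pics/j.png",np.hstack([s["color"][60:340,100:460],t["color"][80:360,100:460]])[:,:,::-1])
crop(t,130,280,140,370,3.4,"jt.png"); crop(s,170,340,180,440,3,"js.png")
E
```

```text
0.4521904964678444 [0.65402595 1.57233083 0.45756022]
```

View pics/j.png

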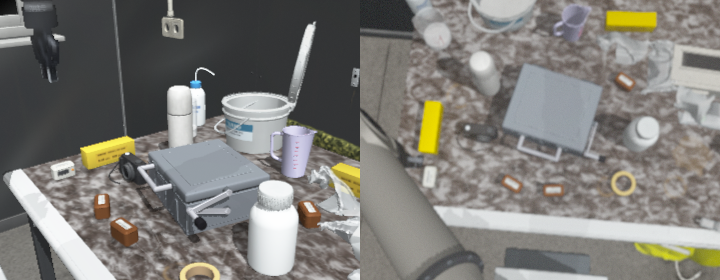

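View pics/jt.png

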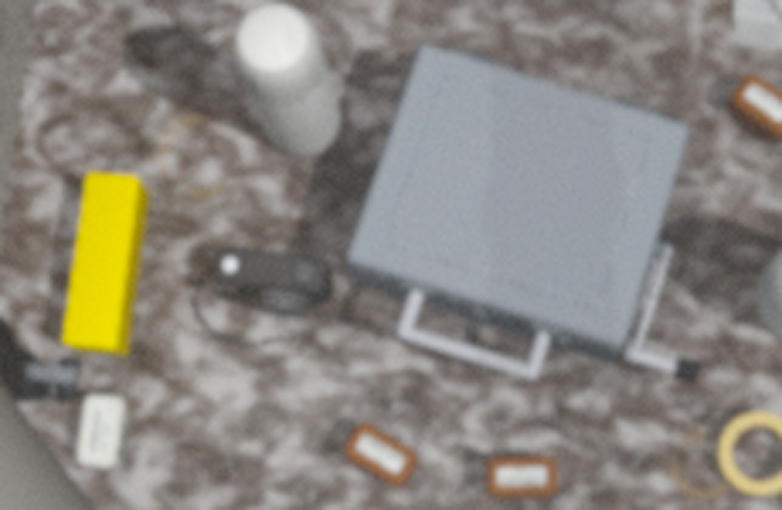

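View pics/js.png

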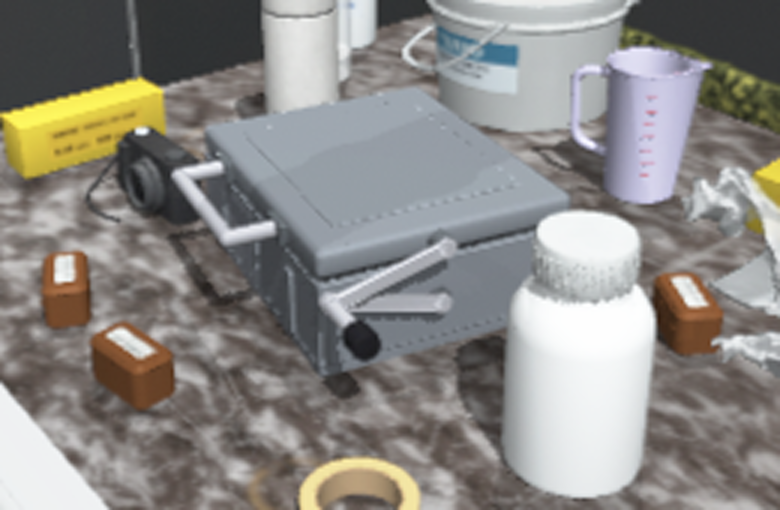

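```bash
python3 - <<'E'
from h import *
from scipy.optimize import least_squares
t=read_camera("top"); s=read_camera("side")
T=[((100,120,97),(424,44)),((100,-120,97),(689,124)),((-100,120,97),(348,262)),((-100,-120,97),(628,345)),((-140,55,86),(404,332)),((-140,-55,86),(535,373)),((-95,-177,63),(688,369))]
S=[((-140,55,86),(180,177)),((-140,-55,86),(230,240)),((-95,-177,63),(357,338)),((100,-120,97),(568,197)),((-100,120,97),(206,130)),((-100,-120,97),(318,268))]
def res(p,sel):
    r=[]
    for i,(c,L,k,o) in enumerate(((t,T,3.4,(130,140)),(s,S,3,(170,180)))):
        if i not in sel: continue
        P=W(p[:3],np.array([a for a,_ in L])/1000); q=proj(c,P)
        m=np.array([(b[1]/k+o[0],b[0]/k+o[1]) for _,b in L]); r.append((q-m))
    return np.vstack(r)
for sel in((0,),(1,),(0,1)):
    f=least_squares(lambda p:res(p,sel).ravel(),[.59,.03,-.25],loss='soft_l1'); print(sel,f.x,np.degrees(f.x[2]), "handle",W(f.x,[-.14,0,.086])); print(res(f.x,sel).round(1).tolist())
E
```

```text
(0,) [ 0.60588901  0.03182834 -0.22123457] -12.67580731958181 handle [[0.46930119 0.06254913 0.086     ]]
[[-1.0, -1.0], [-0.4, 1.4], [-0.1, -0.7], [1.0, -0.5], [0.3, 0.7], [0.0, -0.1], [0.1, 0.5]]
(1,) [ 0.60513858  0.02884752 -0.24264484] -13.90252551525108 handle [[0.46923976 0.06248544 0.086     ]]
[[-0.1, 0.2], [-0.0, -1.1], [1.9, 0.9], [0.1, 3.2], [-2.1, -0.8], [-3.8, -0.7]]
(0, 1) [ 0.60562752  0.03110718 -0.22856152] -13.095610632270388 handle [[0.46926846 0.06282791 0.086     ]]
[[-1.1, -0.5], [0.0, 1.8], [-0.4, -0.6], [1.4, -0.6], [0.2, 0.7], [0.2, -0.2], [0.6, 0.4], [-0.1, -0.2], [-0.1, -0.8], [1.4, 1.8], [-0.8, 2.8], [-2.1, -1.6], [-4.2, -0.1]]
```

```bash
python3 - <<'E'
from h import *
go([.469,.0627,.26],-13)
E
```

```text
t 18.75 p [0.3901 0.3712 0.333 ] shift [-12.35, 3.15, 2.89] rot [-0.01, -0.02, 10.3] rows>= 9.6
```

apply_moves(
  moves=[
    [[-12.35, 3.15, 2.9], [0, 0, 10.3], -0.2],
    [[-12.35, 3.15, 2.9], [0, 0, 10.3], -0.2],
    [[-12.35, 3.15, 2.9], [0, 0, 10.3], -0.2],
    [[-12.35, 3.15, 2.9], [0, 0, 10.3], -0.2],
    [[-12.35, 3.15, 2.9], [0, 0, 10.3], -0.2],
    [[-12.35, 3.15, 2.9], [0, 0, 10.3], -0.2],
    [[-12.35, 3.15, 2.9], [0, 0, 10.3], -0.2],
    [[-12.35, 3.15, 2.9], [0, 0, 10.3], -0.2],
    [[-12.35, 3.15, 2.9], [0, 0, 10.3], -0.2],
    [[-12.35, 3.15, 2.9], [0, 0, 10.3], -0.2],
    [[-12.35, 3.15, 2.9], [0, 0, 10.3], -0.2],
    [[-12.35, 3.15, 2.9], [0, 0, 10.3], -0.2],
    [[-12.35, 3.15, 2.9], [0, 0, 10.3], -0.2],
    [[-12.35, 3.15, 2.9], [0, 0, 10.3], -0.2],
  ],
  force=40,
)

```text
t: 20.5
eef_pos: [0.4686, 0.0622, 0.2586]
tool_rot: [-0.0, 0.994, -0.113, -0.0]
contact_force: [0.8, 0.4, 0.1]
gripper_width: 0.399
```

```bash
python3 - <<'E'
from h import *
o=get_obs(); print(o["gripper_width"],o["contact_force"],o["q"].round(2)); go([.4693,.0627,.144],-13)
s=read_camera("side"); crop(s,120,300,180,400,3.4,"k.png")
E
```

```text
0.3987197957492315 [0.7716594  0.35823094 0.14824251] [-0.78  0.22  0.6   2.1  -0.16  0.86 -0.32]
t 20.5 p [0.4686 0.0622 0.2586] shift [0.02, -0.02, 4.58] rot [-0.0, 0.0, 0.0] rows>= 1.8
```

View pics/k.png

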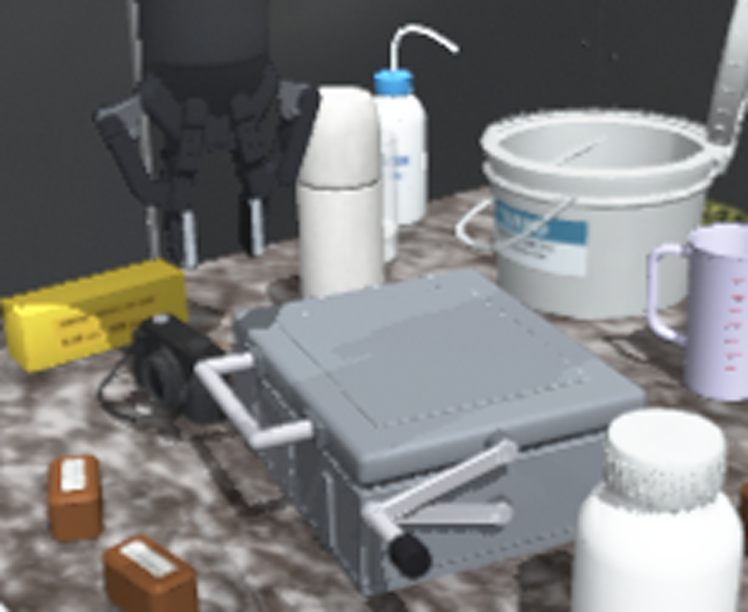

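apply_moves(
  moves=[
    [[0.02, -0.02, 2.0], [0, 0, 0], -0.2],
    [[0.02, -0.02, 3.5], [0, 0, 0], -0.2],
    [[0.02, -0.02, 4.2], [0, 0, 0], -0.2],
    [[0.02, -0.02, 4.5], [0, 0, 0], -0.2],
    [[0.02, -0.02, 4.5], [0, 0, 0], -0.2],
  ],
)

```text
t: 21.18
eef_pos: [0.4694, 0.0626, 0.1462]
tool_rot: [0.0, 0.994, -0.113, -0.0]
contact_force: [0.5, 0.7, 0.0]
gripper_width: 0.402
```

```bash
python3 - <<'E'
from h import *
o=get_obs(); print(o["gripper_width"],o["contact_force"],o["eef_pos"])
s=read_camera("side"); crop(s,120,300,180,400,3.4,"l.png")
E
```

```text
0.4016800245130956 [0.4994916  0.66550611 0.03727561] [0.46937997 0.06259999 0.14620315]
```

View pics/l.png

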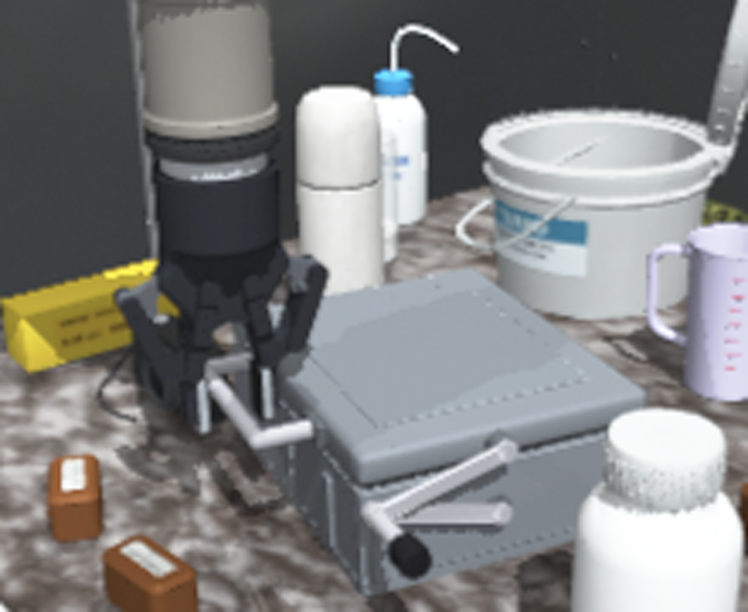

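apply_moves(
  moves=[
    [[0, 0, 0], [0, 0, 0], -1],
    [[0, 0, 0], [0, 0, 0], -1],
    [[0, 0, 0], [0, 0, 0], -1],
    [[0, 0, 0], [0, 0, 0], -1],
    [[0, 0, 0], [0, 0, 0], -1],
  ],
  force=40,
)

```text
t: 21.85
eef_pos: [0.4694, 0.0629, 0.147]
tool_rot: [-0.001, 0.994, -0.113, 0.0]
contact_force: [-1.7, 0.3, 6.0]
gripper_width: 0.123
```

```bash
python3 - <<'E'
import numpy as np
from h import get_obs
o=get_obs(); print(o["gripper_width"],o["contact_force"],o["eef_pos"])
r=9.61;a=.0458
for th in np.linspace(.07,1.28,19): print([round(r*(np.cos(a)-np.cos(th+a)),2),0,round(-r*(np.sin(th+a)-np.sin(a)),2)],end=" ")
E
```

```text
0.12305996179828228 [-1.70418687  0.26175935  6.02474823] [0.4694138  0.06293034 0.14700037]
[np.float64(0.05), 0, np.float64(-0.67)] [np.float64(0.15), 0, np.float64(-1.31)] [np.float64(0.29), 0, np.float64(-1.94)] [np.float64(0.47), 0, np.float64(-2.56)] [np.float64(0.69), 0, np.float64(-3.17)] [np.float64(0.95), 0, np.float64(-3.76)] [np.float64(1.26), 0, np.float64(-4.33)] [np.float64(1.6), 0, np.float64(-4.88)] [np.float64(1.97), 0, np.float64(-5.4)] [np.float64(2.38), 0, np.float64(-5.9)] [np.float64(2.82), 0, np.float64(-6.37)] [np.float64(3.3), 0, np.float64(-6.81)] [np.float64(3.8), 0, np.float64(-7.22)] [np.float64(4.32), 0, np.float64(-7.59)] [np.float64(4.88), 0, np.float64(-7.93)] [np.float64(5.45), 0, np.float64(-8.23)] [np.float64(6.04), 0, np.float64(-8.49)] [np.float64(6.65), 0, np.float64(-8.71)] [np.float64(7.27), 0, np.float64(-8.88)]
```

apply_moves(
  moves=[
    [[0.05, 0, -0.67], [0, 0, 0], -1],
    [[0.15, 0, -1.31], [0, 0, 0], -1],
    [[0.29, 0, -1.94], [0, 0, 0], -1],
    [[0.47, 0, -2.56], [0, 0, 0], -1],
    [[0.69, 0, -3.17], [0, 0, 0], -1],
  ],
)

```text
t: 22.48
eef_pos: [0.4854, 0.0592, 0.2258]
tool_rot: [-0.0, 0.994, -0.113, -0.001]
contact_force: [0.3, 0.8, -4.0]
gripper_width: 0.122
```

```bash
python3 - <<'E'
from h import *
o=get_obs(); print(o["gripper_width"],o["contact_force"],o["eef_pos"])
s=read_camera("side"); crop(s,80,300,180,400,2.7,"m.png")
E
```

```text
0.12212370461703137 [ 0.28268961  0.82342559 -3.98713693] [0.4854437  0.05919259 0.22583792]
```

View pics/m.png

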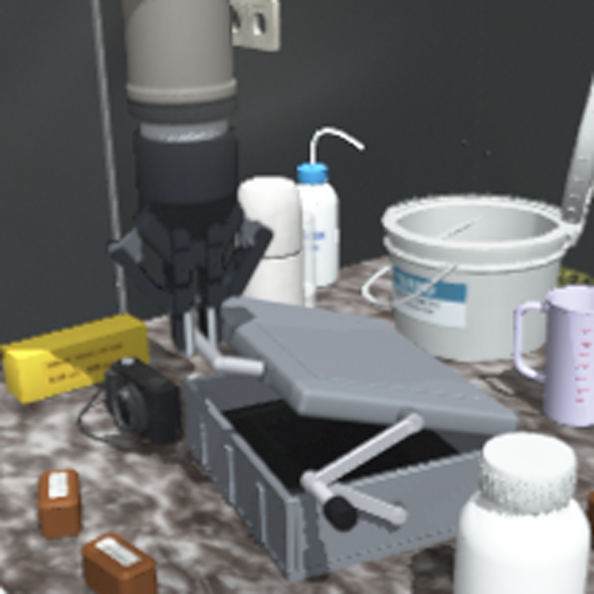

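apply_moves(
  moves=[
    [[0.26, 0, -0.59], [0, 0, 0], -1],
    [[0.57, 0, -1.16], [0, 0, 0], -1],
    [[0.91, 0, -1.71], [0, 0, 0], -1],
    [[1.28, 0, -2.23], [0, 0, 0], -1],
    [[1.69, 0, -2.73], [0, 0, 0], -1],
    [[2.13, 0, -3.2], [0, 0, 0], -1],
    [[2.61, 0, -3.64], [0, 0, 0], -1],
  ],
)

```text
t: 23.4
eef_pos: [0.5457, 0.0452, 0.3169]
tool_rot: [-0.001, 0.994, -0.113, -0.006]
contact_force: [-20.1, 4.0, 17.8]
gripper_width: 0.122
```

```bash
python3 - <<'E'
from h import *
o=get_obs(); print(o["gripper_width"],o["contact_force"],o["eef_pos"])
s=read_camera("side"); crop(s,40,300,180,440,2.3,"n.png")
E
```

```text
0.12229863427473651 [-20.10700202   3.9793864   17.81733576] [0.54573555 0.04518006 0.31693421]
```

View pics/n.png

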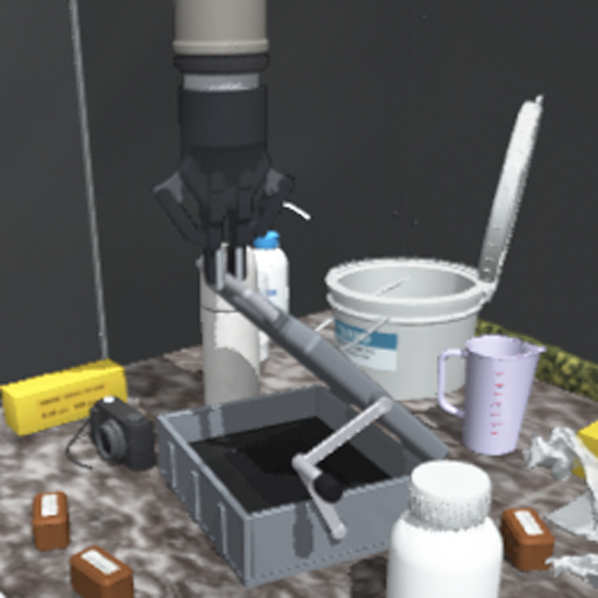

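```bash
python3 - <<'E'
from h import *
o=get_obs(); print(o["contact_force"],o["torque"])
s=read_camera("side"); crop(s,110,200,240,340,7,"n2.png")
E
```

```text
[-22.19120991   5.19570072  24.47806254] [ 1.04900035  5.46767517 -0.00843919]
```

View pics/n2.png

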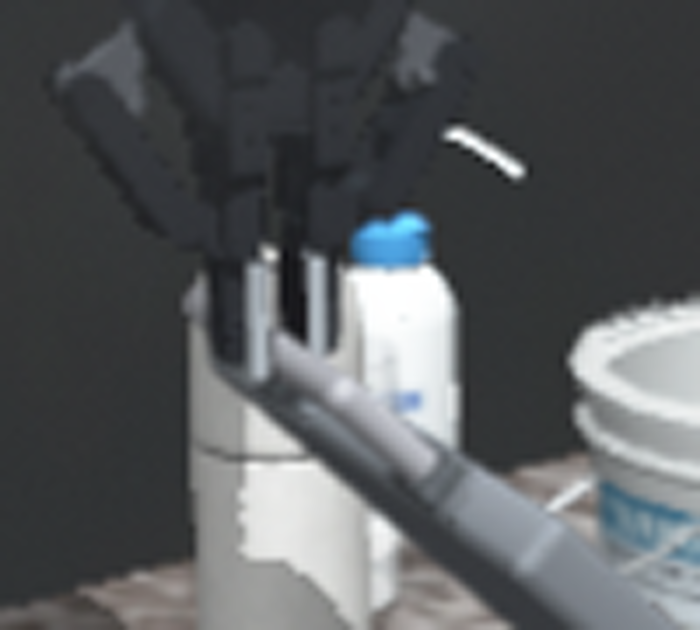

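apply_moves(
  moves=[
    [[0.2, 0, -0.1], [0, -0.75, 0], -1],
    [[0.5, 0, -0.05], [0, -1.5, 0], -1],
    [[0.5, 0, -0.05], [0, -1.5, 0], -1],
  ],
)

```text
t: 23.88
eef_pos: [0.5634, 0.041, 0.3176]
tool_rot: [-0.014, 0.985, -0.113, -0.13]
contact_force: [1.1, 2.3, -1.1]
gripper_width: 0.114
```

```bash
python3 - <<'E'
from h import *
o=get_obs(); print(o["contact_force"],o["torque"],o["eef_pos"],Rq(o["tool_rot"]).as_matrix()[:,2])
s=read_camera("side"); crop(s,90,200,230,340,6,"n3.png")
E
```

```text
[ 1.05098212  2.26009756 -1.07133046] [ 0.38243599 -0.46171525 -0.19653414] [0.5634251  0.04099127 0.31762802] [-0.251897    0.05772936 -0.96603065]
```

View pics/n3.png

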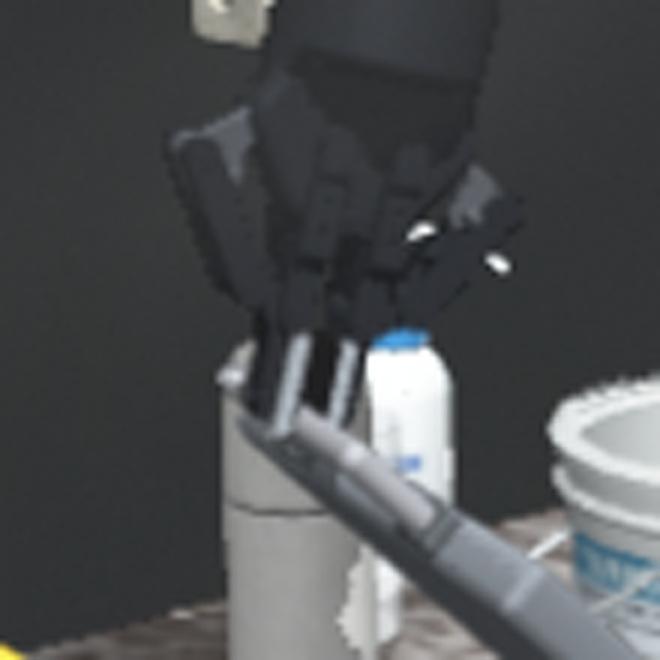

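```bash
python3 - <<'E'
import numpy as np
r=9.61;p0=.818+.0458
for th in np.linspace(.818,1.27,10)[1:]:
    p=th+.0458; dx=r*(np.cos(p0)-np.cos(p)); du=r*(np.sin(p)-np.sin(p0)); print([float(round(.966*dx-.259*du,2)),0,float(round(-.259*dx-.966*du,2))])
E
```

```text
[0.28, 0, -0.39]
[0.59, 0, -0.77]
[0.91, 0, -1.13]
[1.25, 0, -1.47]
[1.6, 0, -1.8]
[1.97, 0, -2.11]
[2.36, 0, -2.4]
[2.76, 0, -2.66]
[3.17, 0, -2.91]
```

apply_moves(
  moves=[
    [[0.28, 0, -0.39], [0, 0, 0], -1],
    [[0.59, 0, -0.77], [0, 0, 0], -1],
    [[0.91, 0, -1.13], [0, 0, 0], -1],
    [[1.25, 0, -1.47], [0, 0, 0], -1],
    [[1.6, 0, -1.8], [0, 0, 0], -1],
  ],
)

```text
t: 24.55
eef_pos: [0.6106, 0.0301, 0.352]
tool_rot: [-0.015, 0.985, -0.112, -0.131]
contact_force: [-4.7, 2.3, 4.1]
gripper_width: 0.114
```

```bash
python3 - <<'E'
from h import *
o=get_obs(); print(o["contact_force"],o["torque"],o["eef_pos"],Rq(o["tool_rot"]).as_matrix()[:,2])
s=read_camera("side"); crop(s,40,300,180,440,2.3,"n4.png")
E
```

```text
[-4.69981344  2.33942248  4.05225812] [ 0.43035816  1.27036575 -0.08299863] [0.61058489 0.03005213 0.35203055] [-0.25436568  0.05926211 -0.96529068]
```

View pics/n4.png

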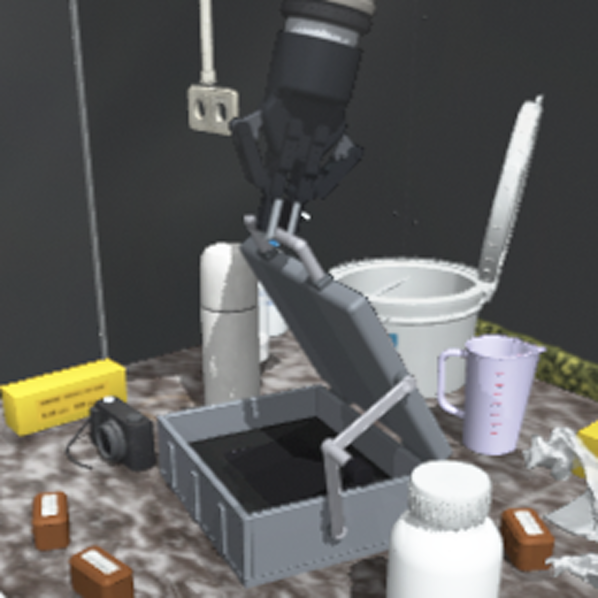

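apply_moves(
  moves=[
    [[0.37, 0, -0.31], [0, 0, 0], -1],
    [[0.76, 0, -0.6], [0, 0, 0], -1],
    [[1.16, 0, -0.86], [0, 0, 0], -1],
    [[1.57, 0, -1.11], [0, 0, 0], -1],
    [[1.57, 0, -1.11], [0, 0, 0], -1],
    [[1.57, 0, -1.11], [0, 0, 0], -1],
  ],
)

```text
t: 25.35
eef_pos: [0.6555, 0.0194, 0.3712]
tool_rot: [-0.016, 0.985, -0.112, -0.128]
contact_force: [-4.2, 2.1, 13.8]
gripper_width: 0.122
```

```bash
python3 - <<'E'
from h import *
o=get_obs(); print(o["contact_force"],o["torque"],o["eef_pos"]); z=Rq(o["tool_rot"]).as_matrix()[:,2]
b=o["eef_pos"]+.059*z; d=b[:2]-[.6056,.0315]; a=np.radians(-13); x=d@[np.cos(a),np.sin(a)]; print("bar",x,d@[-np.sin(a),np.cos(a)],b[2],"theta",np.arctan2(b[2]-.075,.1-x)-.0458,np.hypot(b[2]-.075,.1-x))
s=read_camera("side"); crop(s,40,300,180,440,2.3,"n5.png")
E
```

```text
[-4.24480389  2.14283362 13.84354808] [ 0.51275719  1.50187824 -0.04987918] [0.65550771 0.01944439 0.37121228]
bar 0.036222459400723876 -0.000417523272217257 0.31418216586746156 theta 1.2644109938986878 0.24753925578368818
```

View pics/n5.png

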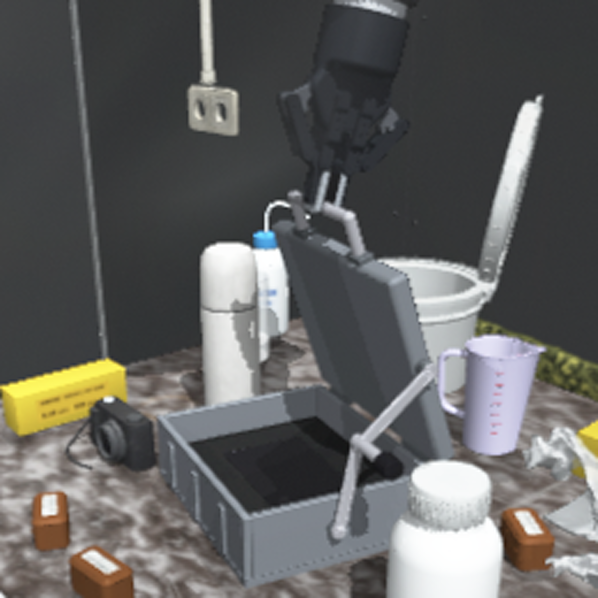

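apply_moves(
  moves=[
    [[0, 0, -0.1], [0, 0, 0], -0.6],
    [[0, 0, -0.15], [0, 0, 0], -0.4],
    [[0, 0, -0.2], [0, 0, 0], -0.4],
    [[0, 0, -0.8], [0, 0, 0], -0.4],
    [[0, 0, -2.0], [0, 0, 0], -0.4],
    [[0, 0, -3.5], [0, 0, 0], -0.4],
  ],
)

```text
t: 26.15
eef_pos: [0.677, 0.0148, 0.4532]
tool_rot: [-0.015, 0.985, -0.112, -0.13]
contact_force: [0.9, 0.6, 0.5]
gripper_width: 0.3
```

```bash
python3 - <<'E'
from h import *
o=get_obs(); print(o["contact_force"],o["q"].round(2),o["eef_pos"])
s=read_camera("side"); crop(s,40,300,180,440,2.3,"o.png")
c=look_for("side","stay_knob"); print(c)
t=read_camera("top"); cv2.imwrite("pics/ot.png",t["color"][:,:,::-1]); print(look_for("top","stay_knob"))
K=(.6056,.0315,np.radians(-13))
k=np.array([[13,-177,125],[40,-177,113],[47,-177,108]])/1000
print(W(K,k).round(4),proj(s,W(K,k)).round(1))
E
```

```text
[0.94844636 0.60403411 0.50072298] [-0.43  0.57  0.62  1.2  -0.34  1.72 -0.09] [0.67698097 0.01476628 0.45322451]
[{'pixel': [227.7, 344.8], 'conf': 0.71}]
[{'pixel': [196.4, 351.2], 'conf': 0.56}]
[[ 0.5785 -0.1439  0.125 ]
 [ 0.6048 -0.15    0.113 ]
 [ 0.6116 -0.1515  0.108 ]] [[242.9 351.8]
 [245.5 363.5]
 [247.  366.4]]
```

View pics/o.png

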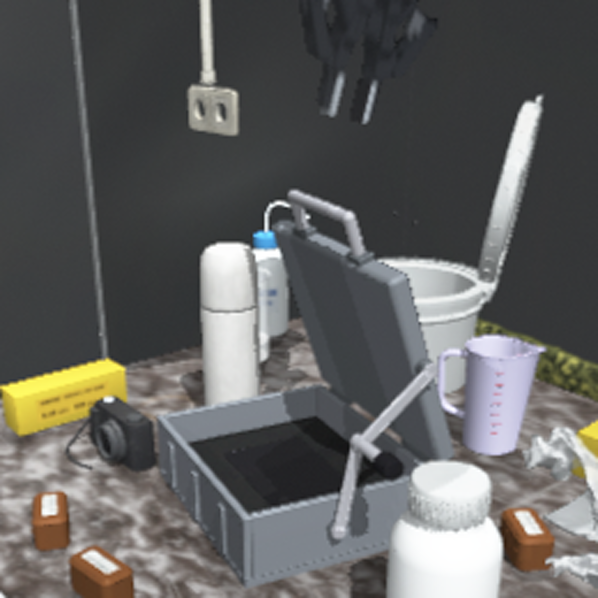

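View pics/ot.png

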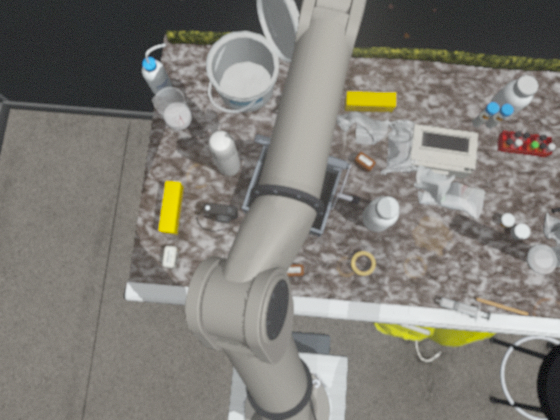

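```bash
python3 - <<'E'
from h import *
K=(.6056,.0315,np.radians(-13))
p=W(K,[-.04,-.172,.40])[0]; go(p,-13)
t=read_camera("top"); s=read_camera("side")
k=np.array([[10,-177,126]])/1000; print(proj(t,W(K,k)),proj(s,W(K,k)))
crop(t,160,260,310,420,6,"q.png",proj(t,W(K,[[.01,-.187,.126],[.01,-.167,.126],[.01,-.125,.126]])))
E
```

```text
t 26.35 p [0.6772 0.0143 0.453 ] shift [-3.85, 6.86, 3.21] rot [-0.0, 1.49, -0.0] rows>= 3.4
[[199.59713883 356.53613943]] [[242.71953225 350.43803075]]
```

View pics/q.png

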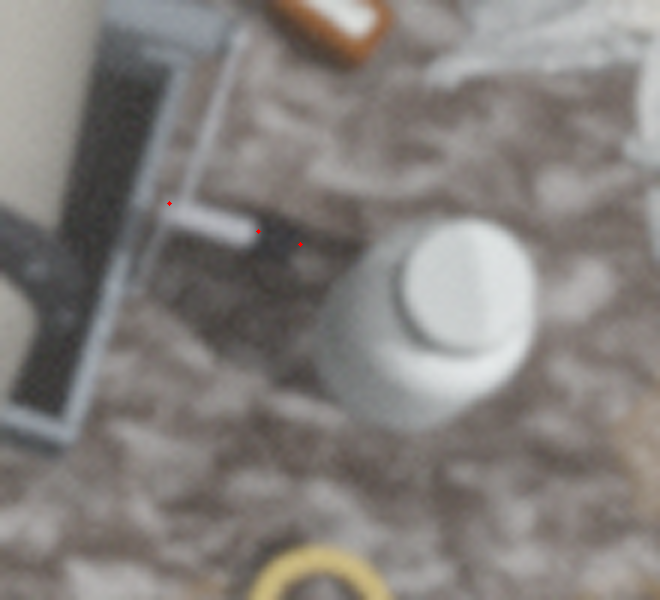

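apply_moves(
  moves=[
    [[-3.85, 6.9, 0.5], [0, 1.5, 0], -1],
    [[-3.85, 6.9, 1.5], [0, 1.5, 0], -1],
    [[-3.85, 6.9, 2.4], [0, 1.5, 0], -1],
    [[-3.85, 6.9, 3.2], [0, 1.5, 0], -1],
    [[-3.85, 6.9, 3.2], [0, 1.5, 0], -1],
    [[-3.85, 6.9, 3.2], [0, 1.5, 0], -1],
    [[-3.85, 6.9, 3.2], [0, 1.5, 0], -1],
  ],
)

```text
t: 27.32
eef_pos: [0.5287, -0.1267, 0.4002]
tool_rot: [0.0, 0.994, -0.112, 0.001]
contact_force: [0.6, 0.2, 0.6]
gripper_width: 0.001
```

```bash
python3 - <<'E'
from h import *
K=(.6056,.0315,np.radians(-13))
o=get_obs(); print(o["q"].round(2),o["contact_force"])
p=W(K,[-.035,-.172,.182])[0]; go(p,-13)
s=read_camera("side"); crop(s,40,300,180,440,2.3,"r.png")
E
```

```text
[-0.48  0.2   0.72  1.78 -0.14  1.21  0.05] [0.57085748 0.18609597 0.61323932]
t 27.32 p [ 0.5287 -0.1267  0.4002] shift [0.16, 0.02, 8.73] rot [0.0, -0.01, 0.01] rows>= 3.5
```

View pics/r.png

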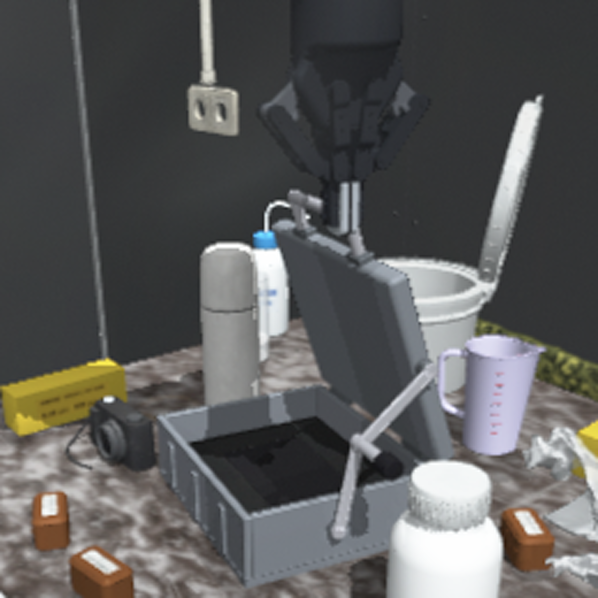

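apply_moves(
  moves=[
    [[0, 0, 2.2], [0, 0, 0], -1],
    [[0, 0, 4.4], [0, 0, 0], -1],
    [[0, 0, 6.6], [0, 0, 0], -1],
    [[0, 0, 8.2], [0, 0, 0], -1],
    [[0, 0, 8.7], [0, 0, 0], -1],
    [[0, 0, 8.7], [0, 0, 0], -1],
  ],
)

```text
t: 28.12
eef_pos: [0.5279, -0.1277, 0.1823]
tool_rot: [0.0, 0.994, -0.113, -0.0]
contact_force: [-0.9, -1.0, 0.5]
gripper_width: 0.001
```

```bash
python3 - <<'E'
from h import *
o=get_obs(); print(o["eef_pos"],o["contact_force"])
s=read_camera("side"); crop(s,120,300,250,430,3.3,"u.png")
t=read_camera("top"); crop(t,160,260,310,420,6,"ut.png")
E
```

```text
[ 0.52786431 -0.12774012  0.18225465] [-0.92608602 -0.98238456  0.50214937]
```

View pics/u.png

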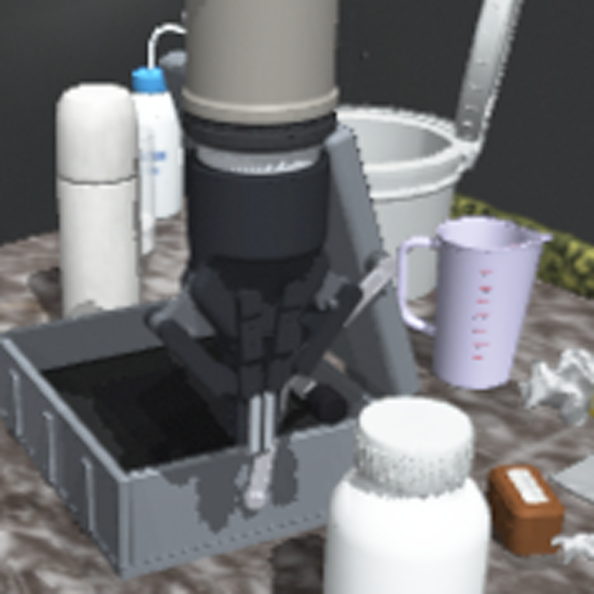

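apply_moves(
  moves=[
    [[0, 0, -0.24], [0, 0, 0], -1],
    [[0.3, 0, -0.24], [0, 0, 0], -1],
    [[0.6, 0, -0.24], [0, 0, 0], -1],
    [[0.9, 0, -0.24], [0, 0, 0], -1],
    [[1.1, 0, -0.22], [0, 0, 0], -1],
    [[1.3, 0, -0.18], [0, 0, 0], -1],
  ],
)

```text
t: 28.98
eef_pos: [0.5585, -0.135, 0.1859]
tool_rot: [-0.0, 0.994, -0.113, -0.001]
contact_force: [-2.6, 1.2, -2.3]
gripper_width: -0.003
```

```bash
python3 - <<'E'
from h import *
o=get_obs(); print(o["eef_pos"],o["contact_force"])
s=read_camera("side"); crop(s,120,300,250,430,3.3,"v.png")
E
```

```text
[ 0.55846242 -0.1349739   0.18593897] [-2.62726892  1.22434498 -2.27435377]
```

View pics/v.png

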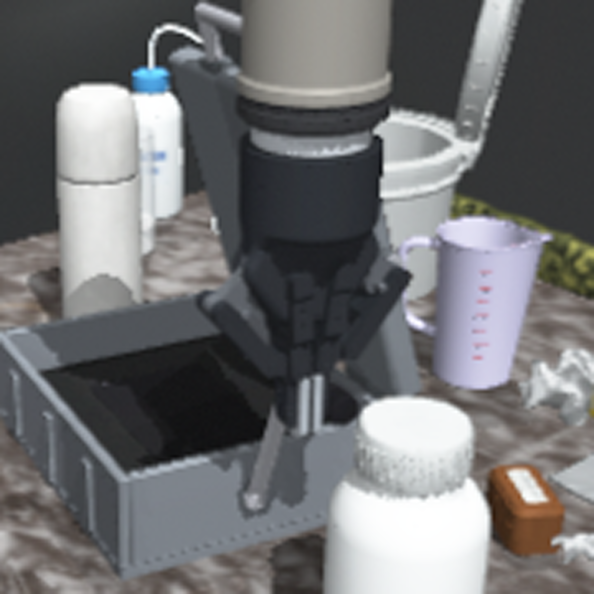

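apply_moves(
  moves=[
    [[0.2, 0, 0.06], [0, 0, 0], -1],
    [[0.4, 0, 0.14], [0, 0, 0], -1],
    [[0.6, 0, 0.24], [0, 0, 0], -1],
    [[0.8, 0, 0.36], [0, 0, 0], -1],
    [[0.95, 0, 0.45], [0, 0, 0], -1],
    [[1.1, 0, 0.56], [0, 0, 0], -1],
  ],
)

```text
t: 29.78
eef_pos: [0.5862, -0.1414, 0.1725]
tool_rot: [0.0, 0.994, -0.113, 0.0]
contact_force: [-1.8, 1.4, -0.4]
gripper_width: -0.0
```

```bash
python3 - <<'E'
from h import *
o=get_obs(); print(o["eef_pos"],o["contact_force"])
s=read_camera("side"); crop(s,40,300,180,440,2.3,"w.png")
E
```

```text
[ 0.58618323 -0.14139873  0.17253196] [-1.75794277  1.44221356 -0.35651392]
```

View pics/w.png

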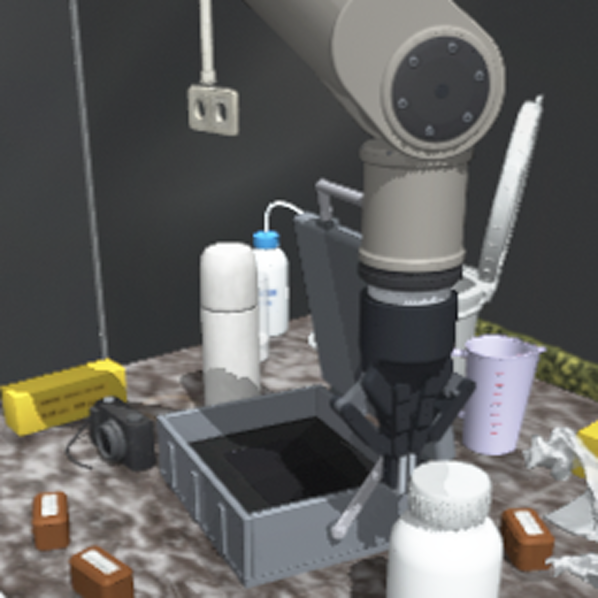

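Lid rises with the push; continue gently to the stop.

apply_moves(
  moves=[
    [[0.15, 0, 0.08], [0, 0, 0], -1],
    [[0.3, 0, 0.15], [0, 0, 0], -1],
    [[0.4, 0, 0.2], [0, 0, 0], -1],
  ],
)

```text
t: 30.2
eef_pos: [0.5916, -0.143, 0.1673]
tool_rot: [-0.001, 0.994, -0.114, -0.005]
contact_force: [-21.6, 5.7, 17.4]
gripper_width: -0.004
```

```bash
python3 - <<'E'
from h import *
o=get_obs(); print(o["eef_pos"],o["contact_force"])
t=read_camera("top"); crop(t,160,260,310,420,6,"xt.png")
E
```

```text
[ 0.59161539 -0.14297793  0.1673312 ] [-21.61129238   5.71611841  17.38226865]
```

View pics/xt.png

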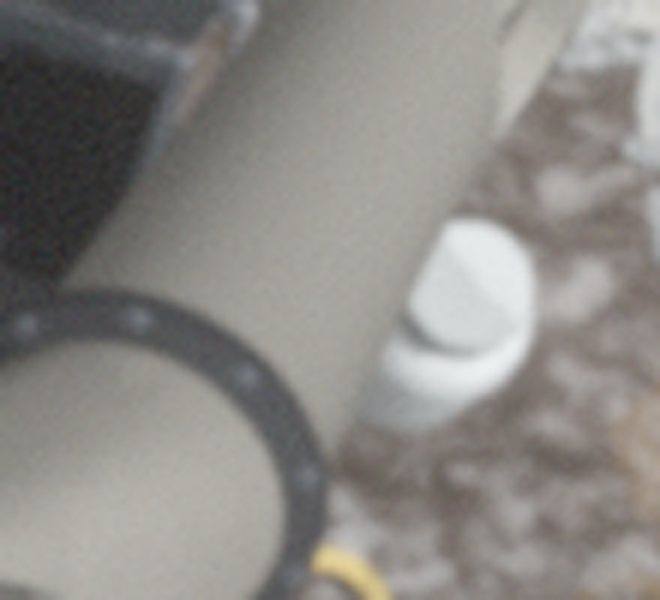

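apply_moves(
  moves=[
    [[-0.05, 0, -0.05], [0, 0, 0], -1],
    [[-0.3, 0, -0.05], [0, 0, 0], -1],
    [[-0.8, 0, -0.2], [0, 0, 0], -1],
    [[-1.4, 0, -0.5], [0, 0, 0], -1],
    [[-2.2, 0, -1.0], [0, 0, 0], -1],
    [[-2.4, 0, -3.0], [0, 0, 0], -1],
    [[-2.4, 0, -5.4], [0, 0, 0], -1],
  ],
)

```text
t: 31.12
eef_pos: [0.5355, -0.1297, 0.3037]
tool_rot: [-0.0, 0.994, -0.113, -0.001]
contact_force: [1.0, 1.0, 0.9]
gripper_width: 0.002
```

```bash
python3 - <<'E'
from h import *
o=get_obs(); print(o["eef_pos"],o["contact_force"])
K=(.6056,.0315,np.radians(-13))
s=read_camera("side"); P=proj(s,W(K,np.array([[47,-177,108],[40,-177,113]])/1000)); print(P)
crop(s,40,300,180,440,2.3,"y.png"); crop(s,190,290,310,410,6,"y2.png",P)
t=read_camera("top"); cv2.imwrite("pics/yt.png",t["color"][:,:,::-1])
E
```

```text
[ 0.53547367 -0.12967465  0.30366487] [0.963554   0.99866982 0.9288091 ]
[[246.97689    366.36359199]
 [245.46467684 363.45755569]]
```

View pics/y.png

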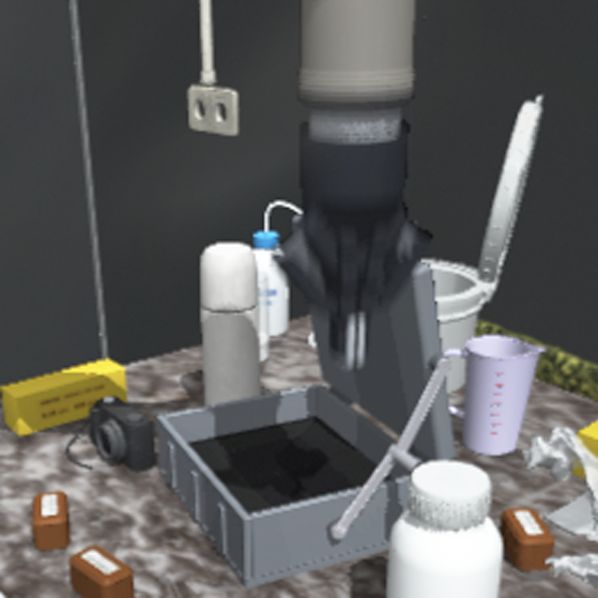

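View pics/y2.png

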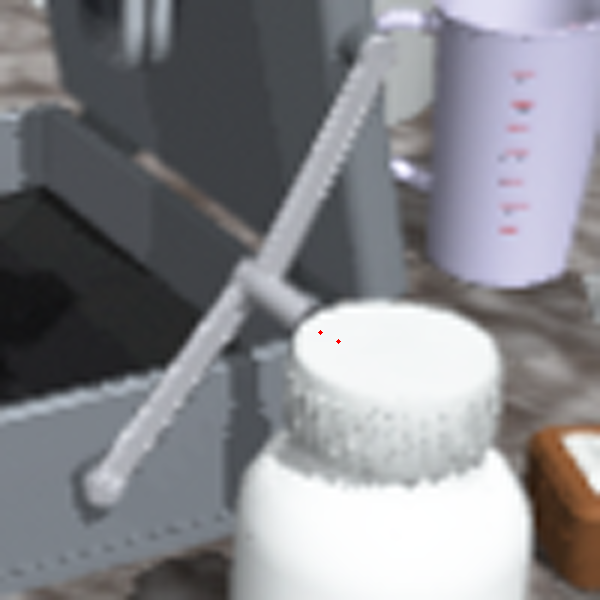

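View pics/yt.png

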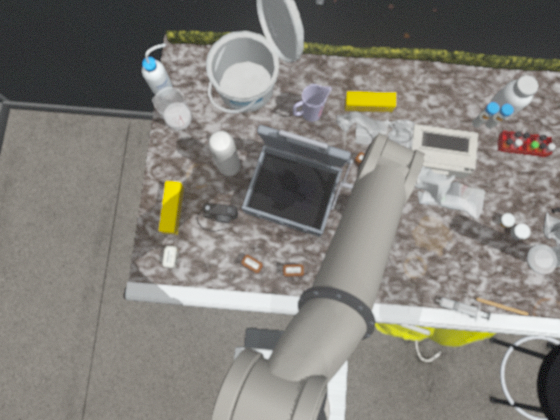

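```bash
python3 - <<'E'
from h import *
go([.36,.45,.42],40)
E
```

```text
t 31.23 p [ 0.5392 -0.1315  0.3093] shift [-12.18, -21.05, -4.52] rot [0.02, -0.07, -5.31] rows>= 9.9
```

apply_moves(
  moves=[
    [[-2.0, 0, -2.5], [0, 0, 0], -1],
    [[-3.5, 0, -4.5], [0, 0, 0], -1],
    [[-12.2, -21.0, -4.5], [0, 0, -5.3], -1],
    [[-12.2, -21.0, -4.5], [0, 0, -5.3], -1],
    [[-12.2, -21.0, -4.5], [0, 0, -5.3], -1],
    [[-12.2, -21.0, -4.5], [0, 0, -5.3], -1],
    [[-12.2, -21.0, -4.5], [0, 0, -5.3], -1],
    [[-12.2, -21.0, -4.5], [0, 0, -5.3], -1],
    [[-12.2, -21.0, -4.5], [0, 0, -5.3], -1],
    [[-12.2, -21.0, -4.5], [0, 0, -5.3], -1],
    [[-12.2, -21.0, -4.5], [0, 0, -5.3], -1],
    [[-12.2, -21.0, -4.5], [0, 0, -5.3], -1],
    [[-12.2, -21.0, -4.5], [0, 0, -5.3], -1],
    [[-12.2, -21.0, -4.5], [0, 0, -5.3], -1],
    [[-12.2, -21.0, -4.5], [0, 0, -5.3], -1],
  ],
)

```text
t: 33.1
eef_pos: [0.3588, 0.4485, 0.4155]
tool_rot: [-0.0, 0.94, 0.341, 0.0]
contact_force: [0.4, 0.4, -0.1]
gripper_width: 0.002
```

```bash
python3 - <<'E'
from h import *
o=get_obs(); print(o["eef_pos"],o["contact_force"],o["joint_vel"].round(3))
K=(.6056,.0315,np.radians(-13))
s=read_camera("side");t=read_camera("top")
pts=np.array([[x,y,z] for x,z in((40,113),(47,108)) for y in(-135,-150,-165)])/1000
piv=np.array([[-10,-125,40]])/1000
crop(s,200,290,310,400,7,"z1.png",proj(s,W(K,np.vstack([pts,piv]))))
crop(t,130,230,310,410,6,"z2.png",proj(t,W(K,np.vstack([pts,piv]))))
cv2.imwrite("pics/z.png",np.hstack([s["color"][60:340,100:460],t["color"][80:360,100:460]])[:,:,::-1])
E
```

```text
[0.35875778 0.44854964 0.41550632] [ 0.40215354  0.38250433 -0.12170521] [-0.003  0.005 -0.009 -0.004 -0.002 -0.001 -0.002]
```

View pics/z1.png

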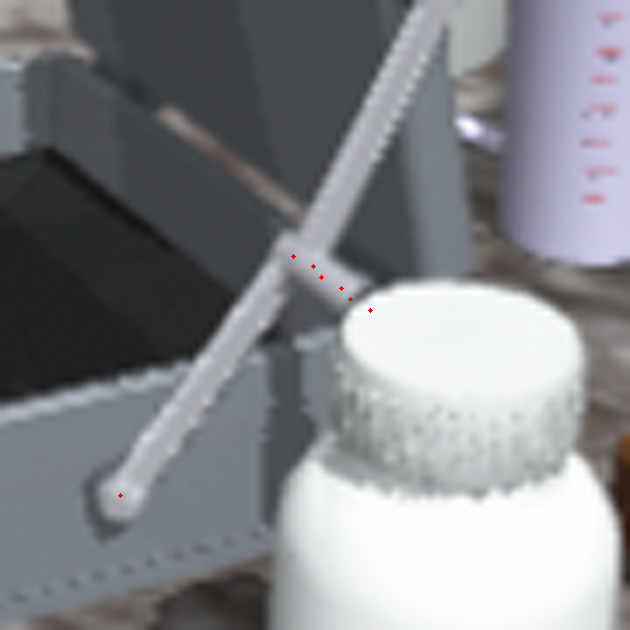

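View pics/z2.png

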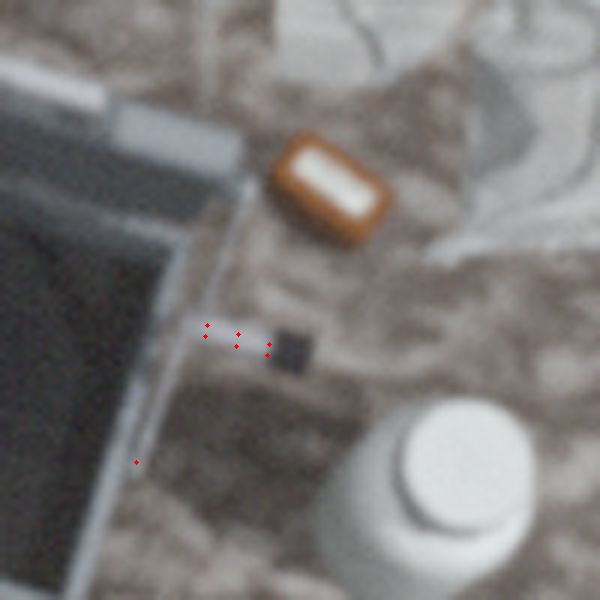

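View pics/z.png

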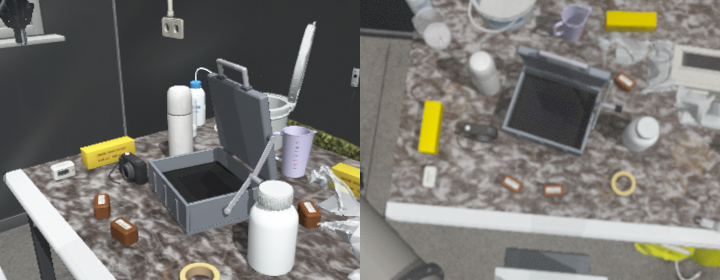

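```bash
python3 - <<'E'
from h import *
from scipy.optimize import brentq
K=(.6056,.0315,np.radians(-13)); s=read_camera("side");t=read_camera("top")
piv=np.array([-10,40.]); L=88
# lid pivot: radius about hinge from straight at lid 1.38
h=np.array([100,75.]); lp=piv+2*L*np.array([50,73])/np.hypot(50,73); v=lp-h
for e in(2.5,2.61,2.72,2.81):
    be=e-2.61
    D=2*L*np.cos(be/2) # distance pivot - lid pivot
    def f(a):
        c,q=np.cos(a),np.sin(a); w=h+np.array([c*v[0]-q*v[1],q*v[0]+c*v[1]]); return w
    a=brentq(lambda a:np.hypot(*(f(a)-piv))-D,0,.5) if abs(be)>1e-9 else 0
    w=f(a); u=(w-piv)/D; n=np.array([u[1],-u[0]]); el=piv+u*D/2+n*L*np.sin(be/2)
    A=[[piv[0],-125,piv[1]],[el[0],-125,el[1]],[el[0],-133,el[1]],[w[0],-133,w[1]]]
    P=proj(s,W(K,np.array(A)/1000)); d=lambda i,j:(P[j,1]-P[i,1])/-(P[j,0]-P[i,0])
    print(e,"el",el.round(1),"lid",w.round(1),"slopes",round(d(0,1),3),round(d(2,3),3),((P-[200,310])*7).round(0).tolist())
crop(s,150,290,310,410,5,"zz.png")
for c,n in((s,"side"),(t,"top")):
    for q in("meter","carton","tape_mid","bottle_mid","flask_mid","camera_mid"): print(n,q,[(d["pixel"],d["conf"]) for d in look_for(n,q)][:4])
E
```

```text
2.5 el [ 35.5 115.3] lid [ 89.  185.2] slopes 0.553 0.67 [[495.0, 120.0], [238.0, 262.0], [249.0, 277.0], [-6.0, 447.0]]
2.61 el [ 39.7 112.6] lid [ 89.5 185.2] slopes 0.612 0.614 [[495.0, 120.0], [244.0, 274.0], [255.0, 289.0], [-6.0, 449.0]]
2.72 el [ 43.5 109.9] lid [ 89.  185.2] slopes 0.671 0.556 [[495.0, 120.0], [249.0, 285.0], [261.0, 299.0], [-6.0, 447.0]]
2.81 el [ 46.3 107.6] lid [ 88.1 185.1] slopes 0.717 0.508 [[495.0, 120.0], [254.0, 293.0], [266.0, 307.0], [-5.0, 445.0]]
side meter [([274.7, 406.7], 0.93), ([265.7, 200.4], 0.84), ([292.8, 222.4], 0.83), ([230.4, 162.7], 0.72)]
side carton [([210.8, 208.9], 0.69), ([229.9, 162.4], 0.33)]
side tape_mid [([332.7, 299.8], 0.65)]
side bottle_mid [([291.2, 371.5], 0.63)]
side flask_mid [([177.5, 278.3], 0.87)]
side camera_mid [([228.4, 232.9], 0.68)]
top meter [([255.8, 169.5], 0.83), ([157.8, 366.2], 0.74), ([263.3, 251.5], 0.69), ([271.2, 294.5], 0.62)]
top carton [([208.4, 171.9], 0.7)]
top tape_mid [([265.2, 358.0], 0.79), ([185.9, 352.5], 0.49)]
top bottle_mid [([211.9, 379.9], 0.92)]
top flask_mid [([151.3, 225.9], 0.89)]
top camera_mid [([211.5, 219.6], 0.68)]
```

View pics/zz.png

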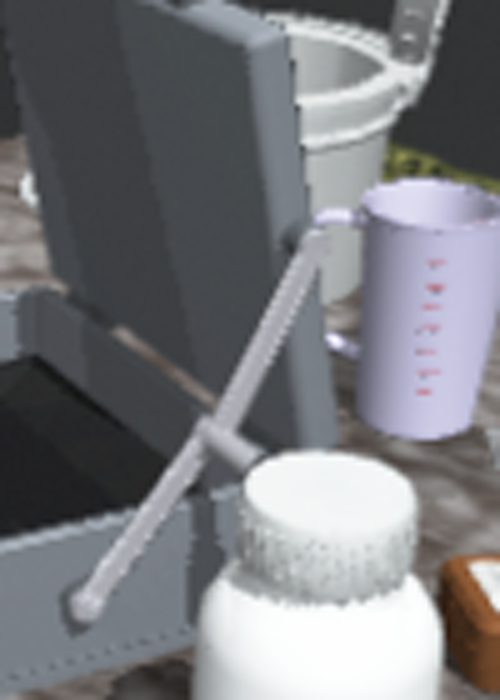

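```bash
python3 - <<'E'
from station import *
print(hand_in()); print(get_obs()["t"])
E
```

```text
the job is handed in; nothing more can be done
None
the job is handed in; nothing more can be done
```

The case is open with its lid standing on the locked stay, and I handed the job in at about 34 s. `hand_in()` gives no verdict, so the results below come from my own last checks.

**What I did:**
- I set the yellow carton down at about (0.53, 0.385) m and the off-white pH meter at about (0.39, 0.37) m.
- I raised the lid by its bar handle to about 1.26 rad. I then let it go, and it held there.
- I pushed the stay knob back and down until it met the stop, then moved the arm well away.

**Last checks:**
- **Stay:** In the side picture the lower and upper bars slope 0.74 and 0.49. The geometry predicts 0.72 and 0.51 at the stop (2.81 rad), and 0.61 for both bars when straight. The pin in the top picture also matches the locked position.
- **Lid and arm:** The lid stayed up with the arm clear, and the force reading was about zero.
- **Carton and meter:** Both stand right way up on the table, well clear of the case.
- **Bystanders:** The flask, bottle, camera, tape roll and brown look-alikes look unmoved. I judged this by eye and did not measure it.

**What disagreed or went wrong:**
- Mid-lift, around 0.8 rad, the tool met about 33 N along the lid's direction, probably a fingertip on the lid's edge. Tilting the hand 15° removed it.
- At the stop the push reached about 28 N before I backed off.
- The network's tape-roll pixels scattered by up to 14 px between calls, although the roll looks unmoved in the pictures.
- The side and top cameras differed by up to 8 mm for objects on the lid.

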